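Rinsed jars onto the drying pegs, then a blast of air

TASK

Take the two rinsed black jars out of their sloping drain cradles and stand each one upside down over its drying peg, the tall jar on the tall peg and the short jar on the short peg, set down gently until the mouth rests fully on the peg's white foot. Then, with both jars on their pegs, pull the air lever by its red bar all the way towards its stop and ease it slowly back to rest before letting go. Leave the amber jar on its peg and everything else on the bench where it is.

Things in the scene. Friction and masses are not known exactly. Their poses are not given: they have to be found in the camera images.
- tall_jar: tall open black jar, straight round, 56 mm outside diameter, 125 mm long, wall 4 mm, base 5 mm thick (inside depth 120 mm), copper band at the mouth; about 0.17 kg. Origin: centre of the outside of its closed base; +z runs along the jar's axis towards the mouth. At the start it lies on a cradle with the mouth at the low end, its axis sloping 25 degrees down to the mouth.
- tall_jar_mouth (a point): centre of the tall jar's mouth, in the plane of the rim, 125 mm from the base
- short_jar: short open black jar, straight round, 64 mm outside diameter, 90 mm long, wall 4 mm, base 5 mm thick (inside depth 85 mm), copper band at the mouth; about 0.16 kg. Origin: centre of the outside of its closed base; +z runs along the axis towards the mouth. It lies like the tall jar on the other cradle.
- short_jar_mouth (a point): centre of the short jar's mouth, in the plane of the rim, 90 mm from the base
- cradle_tall: fixed drain cradle of the tall jar: white foot plate 160 x 86 x 8 mm, on it two steel rods of 8 mm diameter, 40 mm apart, sloping 25 degrees down towards the cradle's +x, and a 50 mm wide, 34 mm high stop at the low end against which the mouth rests; highest point of the empty cradle 82 mm. Origin: centre of the underside; +x is the way the mouth points.
- cradle_short: fixed drain cradle of the short jar, the same as the other
- tall_peg: fixed drying peg for the tall jar: round white foot 92 mm diameter, 12 mm high, on which the mouth rests; steel post 40 mm diameter to 88 mm height, then a cone to 12 mm diameter at 110 mm above the bench. Origin: on its axis, at bench level; z up.
- short_peg: fixed drying peg for the short jar: the same foot (92 mm diameter, 12 mm high), post 40 mm diameter to 50 mm height, then a cone to 12 mm diameter at 72 mm above the bench. Origin: on its axis, at bench level; z up.
- busy_peg: fixed drying peg of the same kind, 82 mm high, already taken by the amber jar. Origin: on its axis, at bench level.
- amber_jar: amber glass jar, 60 mm diameter, 100 mm long, already upside down on its peg, its base 112 mm above the bench; stays there. Origin: centre of the outside of its base (now on top).
- valve: fixed blue air valve box 90 x 70 x 50 mm (x, y, z) with the sprung lever on top. Origin: centre of the underside; its -x is the way the lever is pulled.
- air_lever (a joint): angle of the sprung air lever: 0 at rest (leaning 0.2 rad from vertical to the valve's +x), 0.7 rad at its stop, grows as it is pulled towards the valve's -x, about the valve's y axis; its spring needs about 2 N at the red bar to start and 9 N at the stop, and it is damped
- lever_bar (a point): middle of the lever's red cross bar, 22 mm diameter, 88 mm long, parallel to the hinge axis, 130 mm from it, 187 mm above the bench at rest; two 10 mm side arms, 70 to 80 mm apart, carry its ends to the hinge, so that between them the bar is free all round
- lever_hinge (a point): the lever's hinge, 60 mm above the bench at the middle of the valve; the hinge axis is the valve's y
- sealed_a: closed black jar, 64 mm diameter, 85 mm high, standing; a bystander. Origin: centre of the underside.
- sealed_b: closed black jar, 60 mm diameter, 70 mm high, standing; a bystander. Origin: centre of the underside.
- cleaner: white bottle with an orange cap, 60 mm diameter, 190 mm high, standing; a bystander. Origin: centre of the underside.
- lid_tray: grey tray 100 x 100 x 40 mm with copper lids; a bystander. Origin: centre of the underside.
- tape: roll of tape 96 mm diameter, 45 mm high, lying flat; a bystander. Origin: centre of the underside.
- brush: brush 200 mm long lying on the bench, handle to its -x; a bystander
Things that resemble listed ones, but are neither listed nor needed, are in the scene too. Leave any pink or yellow look-alike of the tall_peg alone.

How it is judged:
On the way, in this order (a step that is already met when the one before it is completed fails the run):
1. both jars stand mouth down on their own pegs, fully seated, let go (horizontal distance between tall_jar_mouth and tall_peg below 0.014 m and height (world z) of each of tall_jar_mouth, short_jar_mouth below 0.0155 m and z of tall_jar in the frame of tall_peg above 0.133 m and horizontal distance between short_jar_mouth and short_peg below 0.014 m and z of short_jar in the frame of short_peg above 0.098 m and contact force between the fingers and tall_jar below 0.05 N and contact force between the fingers and short_jar below 0.05 N and linear speed of each of tall_jar, short_jar below 0.03 m/s), for 0.2 s.
2. with both jars seated, the lever is pulled all the way (past 0.6 of its 0.7 rad) (horizontal distance between tall_jar_mouth and tall_peg below 0.014 m and height (world z) of each of tall_jar_mouth, short_jar_mouth below 0.0155 m and z of tall_jar in the frame of tall_peg above 0.133 m and horizontal distance between short_jar_mouth and short_peg below 0.014 m and z of short_jar in the frame of short_peg above 0.098 m and value of joint air_lever above 0.6 rad), for 0.05 s.
At the end, for the whole second after the job is handed in: Each jar is mouth down on its own peg (tall on tall, short on short), its mouth's centre within 14 mm of the peg's axis and resting on the foot (mouth's centre at most 3.5 mm above the foot's top, jar upright), at rest and let go; the lever is back within 0.08 rad of rest (all of step 1 and value of joint air_lever below 0.08 rad); the robot touches nothing.
It fails at once if the lever flies back (faster than 2 rad/s) instead of being eased (velocity of joint air_lever below -2 rad/s).
It fails at once if the tall jar is dropped (moves faster than 0.6 m/s with no finger touching it) (contact force between the fingers and tall_jar below 0.02 N and linear speed of tall_jar above 0.6 m/s).
It fails at once if the short jar is dropped (moves faster than 0.6 m/s with no finger touching it) (contact force between the fingers and short_jar below 0.02 N and linear speed of short_jar above 0.6 m/s).
It fails at once if a bystander (amber jar, sealed jars, cleaner, lid tray, tape, brush) is moved more than 20 mm (distance of any of amber_jar, sealed_a, sealed_b, cleaner, lid_tray, tape, brush from where it was at the start of the episode above 0.02 m).
It also fails if it takes over 70 s, if anything falls off the work surface, if the arm or the gripper's body presses on something with over 40 N, if the wrist force passes 120 N, or if a joint passes its speed limit or range.

ROBOT

A 7-joint arm with a two-finger parallel gripper is mounted at the origin on the work surface. World frame = base frame: x ahead of the robot, y to its left, z up, the work surface at z = 0. Lengths are in m, angles in rad, forces in N, time in s.
With the tool pointing down it reaches from about 0.4 to 0.85 m from the base axis. Payload 10.4 kg.
Tool frame: the origin (TCP) lies between the finger pads; the fingertips stand manip.tip_extent ahead of it and the grasp point (between the pads) lies 6 mm ahead of it (manip.tip_extent is the distance from the TCP to the fingertips, in m); z points along the fingers, y is the line along which they close (so a half turn about z gives the same grasp; the last joint's range is limited). The gripper opens to 85 mm and grips with 20 to 120 N. Pads are 22 mm wide; open, the fingers measure 114 mm over their backs; the gripper's body (76 mm by 85 mm) begins 54 mm behind the grasp point. The pads swing forward as they close: fully open they stand 13 mm farther back than shut.
Start: joints at [1.227, 0.332, -0.065, 1.46, 0.022, 1.35, -0.088], TCP at [0.197, -0.593, 0.256] pointing down, gripper open.
Joint ranges: [-2.6, 2.6], [-0.5, 2.12], [-1.47, 1.34], [0.16, 2.42], [-1.27, 4.41], [0.06, 2.06], [-2.6, 2.6]. Speed limits (rad/s): [2.22, 2.22, 2.79, 2.79, 3.14, 3.14, 3.14].

INTERFACE

Orientations are given as a unit quaternion [x, y, z, w].
In Python, from workcell import get_obs, optics, workorder, manip gives the robot as it stands.
- The arm moves only by the tool jog_arm, never from a script. Its argument "increments" is a list of rows, each a list of 7 numbers: the shift along the tool's x, y, z in m, then the turn, a rotation vector about the tool's x, y, z in rad, then the opening, from -1 (shut) to 1 (fully open). A call has 1 to 5 rows; each row is the pose to reach, as a shift and turn from the pose commanded when the call began, along the tool's axes at that moment; what a row does not reach only later rows make up. A row lasts 1/12 s, in which the tool goes at most 41.7 mm and 7.16 degrees, less where a joint would pass 70% of its speed; a pose out of reach is approached as far as the arm can. A call with a gripper value outside its range is refused whole. The fingers move at their own pace and stop on an object; "grip_force" is the grip in N (left out, the last holds). Time passes only in rows, so rows that repeat a pose let the fingers close. It gives the time, the measured TCP pose, the force, the opening and the grip force at its end, in the units of the state.
- get_obs(): the state, without advancing time (a new reading comes with each control period).
- optics.camera(name): name is "side" or "top" or "wrist"; returns a dict with "color" (420x560x3 uint8, red, green, blue), "depth" (420x560 float32, m along the optical axis (not along the pixel's ray), 0 where there is no reading), "K" (3x3 intrinsics, pixels), "R" (3x3) and "t" (3): a world point X has camera coordinates R X + t. Camera axes: x right, y down, z forward; pixel columns grow to the right and rows downward; lengths in m; the calibration is good to about 2 mm. A picture is of the moment at which its call begins.
- workorder.hand_in(): hands the job in; it is judged then, once.
The state is a dict: "clock": time; "joint_pos": joint angles; "joint_velocities": joint speeds; "tau": joint torques, N m; "position": TCP position; "ee_rot": TCP orientation; "ft_force": force on the tool from outside, world axes, zero at the start; "torque": the same for the moment, N m; "grip_width": opening from 0.0 (shut) to 1.0 (fully open); "grasp_force": force on a finger pad.
Only numpy, scipy, OpenCV 4.12 (cv2) and the standard library are available. Lean on these libraries where they do the work, as an engineer would, in place of code of your own. Each camera call takes 0.05 s, during which the arm holds its last target. There are 200 camera calls.

## Working session

There is one attempt and no reset: what is moved stays moved. The work goes in short steps, Python scripts to look and compute and a tool call to move; the robot and the scene stay as the last step left them, time stands still between calls to the robot, and variables do not carry over. Pictures are saved under pics/ and viewed, at most 10 in all, crops included, and the job is handed in when it is done.

Besides the shell and the picture viewer there is one more tool, called after "Emit:" as name(argument=value, ...), one argument or row to a line, values as JSON. jog_arm: Moves the arm, as the interface text tells. Its arguments: {"type":"object","properties":{"increments":{"type":"array"},"grip_force":{"type":"number"}},"required":["increments"]}

```bash
ls; mkdir -p pics; cat > h.py <<'E'
import numpy as np, cv2
from workcell import get_obs, optics, workorder, manip
def snap(n,f):
    c=optics.camera(n); np.savez('pics/'+f+'.npz',**c); cv2.imwrite('pics/'+f+'.png',c['color'][:,:,::-1]); return c
def load(f): return dict(np.load('pics/'+f+'.npz'))
def cloud(c):
    v,u=np.mgrid[0:420,0:560]; z=c['depth']; K=c['K']
    P=np.stack([(u-K[0,2])/K[0,0]*z,(v-K[1,2])/K[1,1]*z,z],-1)
    W=(P-c['t'])@c['R']; W[z==0]=np.nan; return W
E
python3 - <<'E'
from h import *
print(manip.tip_extent, [x for x in dir(manip) if x[0]!='_']); print(get_obs())
for n in('side','top'):
    c=snap(n,n+'0'); print(n,c['K'].tolist(),(-c['R'].T@c['t']).tolist(),c['R'].round(3).tolist())
E
```

```text
pics
0.025 ['MotionError', 'tip_extent']
{'clock': 0.0, 'joint_pos': array([ 1.22739485,  0.33289277, -0.06469858,  1.46092261,  0.02164913,
        1.34993466, -0.08851593]), 'joint_velocities': array([-1.86101128e-04, -5.61931620e-04,  1.44562807e-03, -4.40873970e-04,
        9.56851257e-04, -1.32930230e-03,  4.90906918e-05]), 'tau': array([-4.74846765e-04, -6.25430059e+01,  4.90575610e-02, -3.91606593e+01,
        1.62194244e-02,  9.79831471e-03, -2.81127433e-05]), 'position': array([ 0.19695234, -0.59279615,  0.25551182]), 'ee_rot': array([ 9.87161968e-01,  1.59720743e-01, -1.73765392e-04, -7.09363755e-04]), 'ft_force': array([-0.1436524 ,  0.57065631, -0.09560552]), 'torque': array([ 0.01541243, -0.02590085,  0.02719117]), 'grasp_force': 0.0, 'grip_width': 1.0048832333317659}
side [[384.3910559669003, 0.0, 278.5661984905746], [0.0, 384.3910559669003, 212.57403582674405], [0.0, 0.0, 1.0]] [-0.15537317284182603, 0.7123903946900817, 0.8460424591447412] [[-0.762, -0.648, -0.001], [-0.398, 0.469, -0.789], [0.512, -0.6, -0.615]]
top [[454.54325932850344, 0.0, 282.43798408148785], [0.0, 454.54325932850344, 204.71669983744286], [0.0, 0.0, 1.0]] [0.30668320233559343, 0.020783976546737314, 1.5618894593914099] [[0.02, -1.0, 0.008], [-0.994, -0.021, -0.104], [0.104, -0.005, -0.995]]
```

View pics/top0.png

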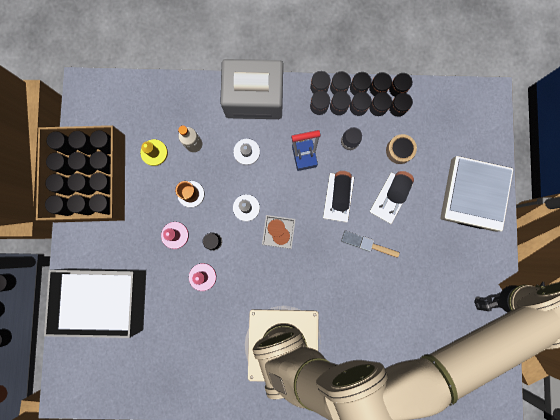

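View pics/side0.png

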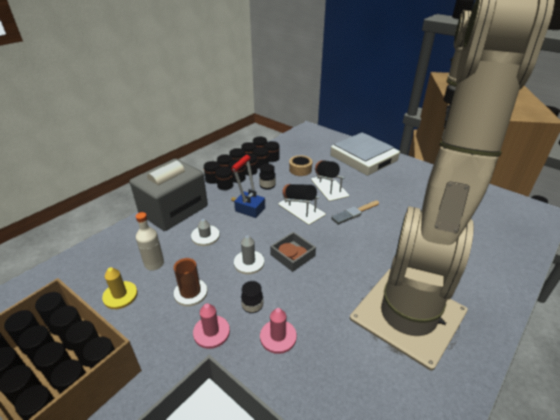

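The top view shows the jars in their cradles at about (342,190) and (398,190), mouths (copper) towards +x. The white pegs are at (246,152) and (246,207), the valve at (305,150), amber at (188,192) and the pink and yellow look-alikes on the left. The side view agrees; the peg at (249,255) looks the taller one.

```bash
python3 - <<'E'
from h import *
c=load('top0'); W=cloud(c); col=c['color'].astype(int)
def reg(name,u0,u1,v0,v1,zlo,zhi,f=None):
    w=W[v0:v1,u0:u1]; k=col[v0:v1,u0:u1]; m=(w[...,2]>zlo)&(w[...,2]<zhi)
    if f is not None: m&=f(k)
    p=w[m]; 
    print(name,len(p),'mid',((p.min(0)+p.max(0))/2).round(3),'mean',p.mean(0).round(3),'size',np.ptp(p,axis=0).round(3),'zmax',p[:,2].max().round(3))
    return p
white=lambda k:k.min(-1)>170
dark=lambda k:k.max(-1)<70
for n,a in dict(pegA=(228,264,134,168),pegB=(228,264,190,224)).items():
    reg(n+' foot',*a,0.004,0.02,white); reg(n+' post',*a,0.04,.2)
for n,a in dict(jarL=(320,358,165,224),jarR=(368,418,165,224)).items():
    p=reg(n,*a,0.05,.2,dark)
    q=p[:,:2]-p[:,:2].mean(0); w,V=np.linalg.eigh(q.T@q); d=V[:,1]*np.sign(V[0,1]); print(' dir',d,np.degrees(np.arctan2(d[1],d[0])),'len',np.ptp(q@d),'wid',np.ptp(q@V[:,0]))
    m=W[a[2]:a[3],a[0]:a[1]]; k=col[a[2]:a[3],a[0]:a[1]]
    reg(n+' plate',*a,0.002,.015,white)
red=lambda k:(k[...,0]>130)&(k[...,1]<60)
p=reg('bar',285,330,125,150,.12,.22,red)
blue=lambda k:(k[...,2]>k[...,0]+50)
reg('box',285,330,130,175,.03,.07,blue)
q=p[:,:2]-p[:,:2].mean(0); w,V=np.linalg.eigh(q.T@q); print(V[:,1])
reg('amber',170,208,175,212,.09,.13); reg('cleaner',175,205,120,155,.1,.25);reg('behind',310,415,65,118,.03,.2); reg('dark can',338,365,125,152,.03,.2);reg('tray',380,420,132,165,.02,.2);reg('toaster',218,285,55,120,.05,.3)
E
```

```text
pegA foot 387 mid [0.652 0.143 0.012] mean [0.652 0.141 0.013] size [0.09  0.091 0.016] zmax 0.02
pegA post 110 mid [0.653 0.141 0.061] mean [0.651 0.141 0.06 ] size [0.038 0.038 0.037] zmax 0.079
pegB foot 403 mid [0.459 0.137 0.012] mean [0.456 0.136 0.012] size [0.091 0.09  0.015] zmax 0.02
pegB post 130 mid [0.458 0.136 0.081] mean [0.456 0.135 0.094] size [0.039 0.037 0.075] zmax 0.119
jarL 551 mid [ 0.508 -0.18   0.093] mean [ 0.505 -0.178  0.096] size [0.118 0.063 0.067] zmax 0.126
 dir [ 0.9924526  -0.12262884] -7.043844775466545 len 0.11928593559912631 wid 0.053419148956033266
jarL plate 466 mid [ 0.5   -0.179  0.009] mean [ 0.481 -0.167  0.008] size [0.169 0.104 0.013] zmax 0.015
jarR 495 mid [ 0.525 -0.373  0.089] mean [ 0.522 -0.368  0.093] size [0.091 0.086 0.064] zmax 0.121
 dir [ 0.90861503 -0.41763469] -24.685345313087076 len 0.09029166134062708 wid 0.06313978353775619
jarR plate 546 mid [ 0.503 -0.342  0.008] mean [ 0.484 -0.34   0.008] size [0.177 0.108 0.013] zmax 0.015
bar 41 mid [ 0.665 -0.053  0.192] mean [ 0.661 -0.057  0.194] size [0.032 0.083 0.017] zmax 0.2
box 378 mid [ 0.64  -0.066  0.052] mean [ 0.638 -0.062  0.05 ] size [0.098 0.072 0.022] zmax 0.063
[-0.25687287  0.9664452 ]
amber 294 mid [0.5   0.329 0.106] mean [0.5   0.327 0.112] size [0.058 0.06  0.031] zmax 0.122
cleaner 304 mid [0.677 0.324 0.149] mean [0.671 0.32  0.144] size [0.059 0.055 0.098] zmax 0.198
behind 3335 mid [ 0.859 -0.249  0.055] mean [ 0.855 -0.248  0.066] size [0.136 0.343 0.051] zmax 0.081
dark can 333 mid [ 0.697 -0.216  0.062] mean [ 0.693 -0.214  0.075] size [0.06  0.06  0.063] zmax 0.093
tray 657 mid [ 0.67  -0.392  0.038] mean [ 0.669 -0.39   0.044] size [0.096 0.097 0.036] zmax 0.056
toaster 3443 mid [0.846 0.121 0.119] mean [0.833 0.12  0.146] size [0.164 0.2   0.138] zmax 0.188
```

Emit:
jog_arm(
  increments=[
    [0.11,-0.075,-0.06,0,0,0,1],
    [0.11,-0.075,-0.06,0,0,0,1],
    [0.11,-0.075,-0.06,0,0,0,1],
    [0.11,-0.075,-0.06,0,0,0,1],
    [0.11,-0.075,-0.06,0,0,0,1],
  ],
)

```text
clock: 0.52
position: [0.2825, -0.4838, 0.319]
ee_rot: [0.987, 0.163, 0.002, 0.001]
ft_force: [0.5, -0.4, 0.0]
grip_width: 1.001
grasp_force: 0.0
```

Emit:
jog_arm(
  increments=[
    [0.11,-0.075,-0.06,0,0,0.4,1],
    [0.11,-0.075,-0.06,0,0,0.4,1],
    [0.11,-0.075,-0.06,0,0,0.4,1],
    [0.11,-0.075,-0.06,0,0,0.4,1],
    [0.11,-0.075,-0.06,0,0,0.4,1],
  ],
)

```text
clock: 0.93
position: [0.3627, -0.3773, 0.3788]
ee_rot: [0.999, -0.037, 0.002, 0.001]
ft_force: [-0.1, -0.6, 0.7]
grip_width: 0.997
grasp_force: 0.0
```

```bash
cat >> h.py <<'E'
from scipy.spatial.transform import Rotation as Ro
def log():
    o=get_obs(); 
    with open('log.txt','a') as f: f.write(' '.join(map(str,[*o['joint_pos'],*o['position'],*o['ee_rot']]))+'\n')
    R=Ro.from_quat(o['ee_rot']).as_matrix()
    print('t',o['clock'].__round__(2),'q',o['joint_pos'].round(3),'p',o['position'].round(4),'x',R[:,0].round(3),'z',R[:,2].round(3),'F',o['ft_force'].round(1),'g',round(float(o['grip_width']),3),round(float(o['grasp_force']),1)); return o,R
E
python3 - <<'E'
from h import *
log()
c=snap('wrist','w0'); o=get_obs(); R=Ro.from_quat(o['ee_rot']).as_matrix()
print('cam in tool',R.T@(-c['R'].T@c['t']-o['position']), (c['R']@R).round(3).tolist(), c['K'][0,0])
E
```

```text
t 0.93 q [ 0.928  0.079 -0.224  1.51   0.016  1.551 -0.941] p [ 0.3627 -0.3773  0.3788] x [ 0.997 -0.074  0.004] z [ 0.004 -0.001 -1.   ] F [-0.1 -0.6  0.7] g 0.997 0.0
cam in tool [ 0.070427   -0.00214682 -0.11926481] [[0.0, 1.0, -0.001], [-0.964, 0.0, -0.267], [-0.267, 0.001, 0.964]] 317.28703319363547
```

View pics/w0.png

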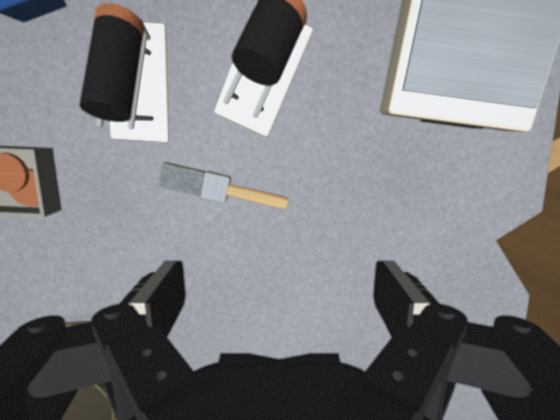

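The wrist view shows the tall jar at (115,65), with the short jar at (270,40). Both mouths point away from the robot, and the brush lies clear at (220,185).

Emit:
jog_arm(
  increments=[
    [0.08,-0.12,0.0,0,0.5,0,1],
    [0.08,-0.12,0.0,0,0.5,0,1],
    [0.08,-0.12,0.0,0,0.5,0,1],
    [0.08,-0.12,0.0,0,0.5,0,1],
    [0.08,-0.12,0.0,0,0.5,0,1],
  ],
)

```text
clock: 1.4
position: [0.4462, -0.2659, 0.3731]
ee_rot: [0.968, -0.038, 0.249, 0.009]
ft_force: [-0.8, -1.5, -0.6]
grip_width: 1.001
grasp_force: 0.0
```

```bash
python3 - <<'E'
from h import *
log()
E
```

```text
t 1.4 q [ 0.903 -0.221 -0.255  1.877 -0.363  1.068 -0.898] p [ 0.4462 -0.2659  0.3731] x [ 0.873 -0.069  0.482] z [ 0.481 -0.037 -0.876] F [-0.8 -1.5 -0.6] g 1.001 0.0
```

Emit:
jog_arm(
  increments=[
    [0,0,0.0,0.3,0.3,0,1],
    [0,0,0.0,0.3,0.3,0,1],
    [0,0,0.0,0.3,0.3,0,1],
    [0,0,0.0,0.3,0.3,0,1],
    [0,0,0.0,0.3,0.3,0,1],
  ],
)

```text
clock: 1.82
position: [0.4455, -0.2714, 0.3737]
ee_rot: [0.911, -0.002, 0.391, -0.13]
ft_force: [-0.2, -0.8, 0.3]
grip_width: 1.001
grasp_force: 0.0
```

```bash
python3 - <<'E'
from h import *
log()
E
```

```text
t 1.82 q [ 0.889 -0.155  0.006  1.967 -0.881  1.145 -0.372] p [ 0.4455 -0.2714  0.3737] x [ 0.694 -0.106  0.712] z [ 0.713  0.235 -0.661] F [-0.2 -0.8  0.3] g 1.001 0.0
```

```bash
cat > kin.py <<'E'
import numpy as np
from scipy.spatial.transform import Rotation as Ro
def Z(a): return Ro.from_euler('z',a).as_matrix()
def Y(a): return Ro.from_euler('y',a).as_matrix()
def fk(q,s,p):
    h,L1,L2,L3,a,b,w,o1,o7=p
    R=Z(s[0]*q[0]+o1)@Y(q[1]); P=np.array([0,0,h]); 
    R=R@Z(s[1]*q[2]); P=P+R@[a,0,L1]; R=R@Y(q[3]); P=P+R@[b,0,0]; R=R@Z(s[2]*q[4]); P=P+R@[0,0,L2]; R=R@Y(q[5]); P=P+R@[w,0,0]
    R=R@Z(s[3]*q[6]+o7); P=P+R@[0,0,L3]; return P,R
E
python3 - <<'E'
from kin import *; import itertools
from scipy.optimize import least_squares
D=np.loadtxt('log.txt')
D=np.vstack([[1.22739485,.33289277,-.06469858,1.46092261,.02164913,1.34993466,-.08851593,.19695234,-.59279615,.25551182,.987161968,.159720743,-1.7e-4,-7.1e-4],D])
res=[]
for s in itertools.product([1,-1],repeat=4):
  for o1 in (0,1.57,-1.57,3.14):
   for o7 in (0,1.57,-1.57,3.14):
    def f(p):
        r=[]
        for d in D:
            P,R=fk(d[:7],s,p); r+=list(P-d[7:10])+list(0.3*(R-Ro.from_quat(d[10:]).as_matrix()).ravel())
        return np.array(r+list(1e-3*p[4:7]))
    S=least_squares(f,[.35,.4,.4,.2,0,0,0,o1,o7],max_nfev=40); res.append((S.cost,s,S.x.round(4)))
res.sort(key=lambda t:t[0])
for r in res[:4]: print(r)
E
```

```text
(np.float64(0.00043234786023346527), (-1, -1, -1, -1), array([ 0.2424,  0.4613,  0.475 ,  0.3018,  0.0047,  0.0143, -0.0088,
       -0.0663,  1.5122]))
(np.float64(0.0004323478602334654), (-1, -1, -1, -1), array([ 0.2424,  0.4613,  0.475 ,  0.3018,  0.0047,  0.0143, -0.0088,
       -0.0663,  1.5122]))
(np.float64(0.0004323478602334656), (-1, -1, -1, -1), array([ 0.2424,  0.4613,  0.475 ,  0.3018,  0.0047,  0.0143, -0.0088,
       -0.0663,  1.5122]))
(np.float64(0.0004323478602334657), (-1, -1, -1, -1), array([ 0.2424,  0.4613,  0.475 ,  0.3018,  0.0047,  0.0143, -0.0088,
       -0.0663,  1.5122]))
```

```bash
cat >> kin.py <<'E'
from scipy.optimize import least_squares
S=(-1,-1,-1,-1); PP=np.array([.2424,.4613,.475,.3018,.0047,.0143,-.0088,-.0663,1.5122])
LO=np.array([-2.6,-.5,-1.47,.16,-1.27,.06,-2.6]); HI=np.array([2.6,2.12,1.34,2.42,4.41,2.06,2.6])
def ik(P,R,seeds,m=.08):
    best=None
    for q0 in seeds:
        f=lambda q:(lambda a:np.r_[a[0]-P,.3*(a[1]-R).ravel()])(fk(q,S,PP))
        r=least_squares(f,np.clip(q0,LO+m+.01,HI-m-.01),bounds=(LO+m,HI-m),max_nfev=60)
        if best is None or r.cost<best[0]: best=(r.cost,r.x)
        if r.cost<1e-6: break
    return best
def frame(az,tilt,flip):
    # tool z: tilt from straight down toward azimuth az ; tool x: upward-forward
    u=np.array([np.cos(az),np.sin(az),0]); k=np.array([0,0,1.])
    z=np.sin(tilt)*u-np.cos(tilt)*k; x=np.cos(tilt)*u+np.sin(tilt)*k
    if flip: x=-x
    return np.c_[x,np.cross(z,x),z]
E
cat > scan.py <<'E'
from kin import *
rng=np.random.default_rng(0)
q0=np.array([.889,-.155,.006,1.967,-.881,1.145,-.372])
seeds=[q0,np.array([.9,.2,-.2,1.6,0,1.4,-.9])]+[rng.uniform(LO,HI) for _ in range(5)]
jars=dict(tall=([.46,-.172,.10],np.radians(-7),[.457,.136,.087]),short=([.495,-.358,.10],np.radians(-25),[.652,.142,.062]))
for n,(pp,az,pl) in jars.items():
    for a in (0,15,30,45):
      for fl in (0,1):
        c,q=ik(np.array(pp),frame(az,np.radians(a),fl),seeds)
        print(n,'pick a',a,'flip',fl,'cost %.1e'%c,q.round(2))
        if c>1e-5: continue
        b=a-65  # place tilt toward az' (negative=inward)
        for yaw in range(-180,180,45):
            c2,q2=ik(np.array(pl),frame(np.radians(yaw),np.radians(b),fl),[q]+seeds)
            if c2<1e-5: print('    place yaw',yaw,'q',q2.round(2))
E
python3 scan.py
```

```text
tall pick a 0 flip 0 cost 4.5e-22 [ 0.67  0.24 -0.41  1.98  0.12  0.95 -1.49]
    place yaw -90 q [ 0.76  0.64 -0.62  2.07 -0.84  1.09 -2.33]
    place yaw -45 q [ 0.25  0.8  -0.31  1.59 -0.49  1.68 -2.23]
    place yaw 45 q [-0.97  1.02  0.69  1.35 -0.01  1.94 -1.  ]
    place yaw 90 q [-0.69  0.72 -0.14  1.71  0.8   1.7  -1.16]
    place yaw 135 q [-0.38  0.57 -0.63  2.2   1.45  1.51 -1.19]
tall pick a 0 flip 1 cost 7.4e-20 [ 0.79  0.26 -0.56  1.98  0.16  0.95  1.61]
    place yaw -90 q [ 1.08  0.87 -1.02  2.07 -0.49  0.91  0.53]
    place yaw -45 q [ 0.54  0.92 -0.72  1.6  -0.26  1.59  0.7 ]
    place yaw 45 q [-0.96  1.02  0.68  1.35 -0.    1.94  2.14]
    place yaw 90 q [-0.6   0.73 -0.25  1.71  0.85  1.74  1.94]
    place yaw 135 q [-0.32  0.6  -0.71  2.2   1.47  1.55  1.95]
tall pick a 15 flip 0 cost 1.5e-15 [ 0.5   0.1  -0.17  2.16 -0.09  0.63 -1.29]
    place yaw -90 q [ 0.1   0.39  0.03  2.09 -0.98  1.16 -2.35]
    place yaw -45 q [ 0.04  0.62 -0.08  1.69 -0.51  1.54 -2.18]
    place yaw 0 q [-0.02  0.78 -0.35  1.44 -0.    1.8  -1.95]
    place yaw 45 q [-0.83  0.78  0.45  
[... 5073 characters left out ...]
 q [-0.26  0.67 -0.23  1.45  0.5   1.22 -0.67]
    place yaw 135 q [-0.42  0.53  0.01  1.68  0.43  0.83  0.1 ]
short pick a 45 flip 1 cost 3.7e-20 [ 1.68  0.49 -1.14  2.21  1.96  0.17  0.02]
    place yaw -180 q [-0.3   0.44 -0.02  1.82  0.18  0.55 -2.02]
    place yaw -135 q [ 0.51  0.66 -0.9   1.78  0.48  0.67 -1.32]
    place yaw -90 q [ 0.58  0.87 -1.05  1.58  0.46  1.01 -0.48]
    place yaw -45 q [ 0.42  0.96 -0.99  1.34  0.46  1.36  0.28]
    place yaw 0 q [ 0.22  0.97 -0.86  1.2   0.54  1.57  0.99]
    place yaw 45 q [-0.06  0.83 -0.49  1.24  0.49  1.5   1.77]
    place yaw 90 q [-0.31  0.67 -0.17  1.45  0.46  1.21  2.5 ]
    place yaw 135 q [-1.1   0.73  0.92  1.68 -0.35  0.81 -2.49]
```

```bash
cat > fit.py <<'E'
from h import *
from scipy.optimize import least_squares
def sdf(p,W,r,L):
    x,y,z,az,sl=p; d=np.array([np.cos(sl)*np.cos(az),np.cos(sl)*np.sin(az),-np.sin(sl)])
    q=W-np.array([x,y,z]); t=q@d; rho=np.linalg.norm(q-t[:,None]*d,axis=1)
    a=rho-r; b=np.abs(t-L/2)-L/2
    return np.minimum(np.maximum(a,b),0)+np.hypot(np.maximum(a,0),np.maximum(b,0))
J=dict(tall=(.028,.125,[.455,-.172,.095,-.12,.436]),short=(.032,.09,[.482,-.35,.09,-.43,.436]))
def fit(n,c,p0=None,verb=1):
    r,L,p=J[n]; p=np.array(p0 if p0 is not None else p); W=cloud(c).reshape(-1,3); k=c['color'].reshape(-1,3).astype(int)
    W=W[np.isfinite(W[:,0])&((k.max(1)<75)|((k[:,0]>k[:,2]+40)))]
    for tol in (.03,.012,.008):
        m=(np.abs(sdf(p,W,r,L))<tol)&(W[:,2]>.03); 
        f=lambda q:np.r_[sdf(q,W[m],r,L)/.003,(q[4]-.436)/.01*5]
        s=least_squares(f,p,loss='soft_l1'); p=s.x
    print(n,m.sum(),'base',p[:3].round(4),'az',np.degrees(p[3]).round(2),'sl',np.degrees(p[4]).round(2),'rms',np.sqrt(np.mean(sdf(p,W[m],r,L)**2)).round(4)); return p
E
python3 - <<'E'
from fit import *
for f in('top0','w0'):
    for n in J: fit(n,load(f))
E
```

```text
tall 615 base [ 0.459  -0.1743  0.0975] az -7.9 sl 25.02 rms 0.0021
short 565 base [ 0.4957 -0.358   0.0871] az -28.46 sl 25.02 rms 0.0023
tall 5458 base [ 0.4586 -0.1752  0.0971] az -8.02 sl 25.01 rms 0.0007
short 4230 base [ 0.4955 -0.3589  0.0869] az -28.55 sl 25.07 rms 0.0006
```

```bash
cat > plan.py <<'E'
from fit import *
from kin import frame
def to(P,az,tilt,name='',cur=None,flip=0):
    o=get_obs(); p,R=(o['position'],Ro.from_quat(o['ee_rot']).as_matrix()) if cur is None else cur
    T=frame(np.radians(az),np.radians(tilt),flip); P=np.array(P)
    print(name,'shift',(R.T@(P-p)).round(4),'rot',Ro.from_matrix(R.T@T).as_rotvec().round(4)); return P,T
E
python3 - <<'E'
from plan import *
log()
a=to([.4474,-.1736,.2507],-8,20,'pre'); to([.488,-.1793,.0879],-8,20,'grasp',a)
E
```

```text
t 1.82 q [ 0.889 -0.155  0.006  1.967 -0.881  1.145 -0.372] p [ 0.4455 -0.2714  0.3737] x [ 0.694 -0.106  0.712] z [ 0.713  0.235 -0.661] F [-0.2 -0.8  0.3] g 1.001 0.0
pre shift [-0.0966 -0.065   0.1056] rot [-0.3343 -0.4402  0.0672]
grasp shift [-0.0172 -0.      0.167 ] rot [0. 0. 0.]
```

Emit:
jog_arm(
  increments=[
    [-0.02,-0.013,0.021,-0.067,-0.088,0.013,1],
    [-0.04,-0.026,0.042,-0.134,-0.176,0.026,1],
    [-0.06,-0.039,0.063,-0.2,-0.264,0.04,1],
    [-0.08,-0.052,0.084,-0.267,-0.352,0.053,1],
    [-0.0966,-0.065,0.1056,-0.3343,-0.4402,0.0672,1],
  ],
)

```text
clock: 2.23
position: [0.4492, -0.1737, 0.2564]
ee_rot: [0.982, -0.064, 0.18, 0.013]
ft_force: [0.0, -0.3, -0.5]
grip_width: 1.002
grasp_force: 0.0
```

```bash
python3 - <<'E'
from plan import *
log(); c=snap('wrist','w1'); p=fit('tall',c,[.4586,-.1752,.0971,-.14,.436]); log()
d=np.array([np.cos(p[4])*np.cos(p[3]),np.cos(p[4])*np.sin(p[3]),-np.sin(p[4])]); az=np.degrees(p[3])
T=frame(p[3],np.radians(20),0); P=p[:3]+.035*d-.006*T[:,2]; print(P)
to(P-.06*T[:,2],az,20,'pre2'); to(P,az,20,'grasp')
E
```

```text
t 2.23 q [ 0.859 -0.215 -0.47   2.064 -0.229  0.927 -1.214] p [ 0.4492 -0.1737  0.2564] x [ 0.927 -0.122  0.354] z [ 0.351 -0.048 -0.935] F [ 0.  -0.3 -0.5] g 1.002 0.0
tall 6465 base [ 0.4585 -0.1754  0.097 ] az -7.95 sl 25.0 rms 0.0005
t 2.28 q [ 0.857 -0.211 -0.485  2.064 -0.22   0.928 -1.235] p [ 0.4505 -0.1676  0.2534] x [ 0.93  -0.122  0.346] z [ 0.343 -0.047 -0.938] F [ 0.9  6.9 -2.9] g 1.002 0.0
[ 0.48789235 -0.17950454  0.08789616]
pre2 shift [-0.0208  0.0064  0.1087] rot [-0.0004 -0.004   0.008 ]
grasp shift [-0.021   0.0065  0.1687] rot [-0.0004 -0.004   0.008 ]
```

Emit:
jog_arm(
  increments=[
    [-0.006,0,0.025,0,0,0,1],
    [-0.012,0,0.055,0,0,0,1],
    [-0.0172,0,0.085,0,0,0,1],
    [-0.0172,0,0.1,0,0,0,1],
    [-0.0172,0,0.107,0,0,0,1],
  ],
)

```text
clock: 2.7
position: [0.4707, -0.176, 0.148]
ee_rot: [0.982, -0.064, 0.179, 0.008]
ft_force: [-0.7, -0.1, -0.2]
grip_width: 0.998
grasp_force: 0.0
```

Emit:
jog_arm(
  increments=[
    [0,0,0,0,0,0,1],
  ],
)

```text
clock: 2.78
position: [0.471, -0.176, 0.1491]
ee_rot: [0.982, -0.064, 0.18, 0.008]
ft_force: [-0.3, 0.4, -0.0]
grip_width: 0.998
grasp_force: 0.0
```

```bash
python3 - <<'E'
from plan import *
log(); to([.4879,-.1795,.0879],-8,20,'grasp')
E
```

```text
t 2.78 q [ 0.847 -0.03  -0.522  2.157 -0.146  0.661 -1.278] p [ 0.471  -0.176   0.1491] x [ 0.927 -0.122  0.354] z [ 0.352 -0.039 -0.935] F [-0.3  0.4 -0. ] g 0.998 0.0
grasp shift [-0.0056  0.0017  0.0633] rot [-0.0099 -0.0125  0.008 ]
```

Emit:
jog_arm(
  increments=[
    [-0.003,0.001,0.02,-0.01,-0.012,0.008,1],
    [-0.0055,0.0017,0.04,-0.01,-0.012,0.008,1],
    [-0.0055,0.0017,0.055,-0.01,-0.012,0.008,1],
    [-0.0055,0.0017,0.063,-0.01,-0.012,0.008,1],
    [-0.0055,0.0017,0.063,-0.01,-0.012,0.008,1],
  ],
)

```text
clock: 3.2
position: [0.4881, -0.1796, 0.0889]
ee_rot: [0.982, -0.069, 0.174, 0.012]
ft_force: [-0.4, 0.1, -0.3]
grip_width: 0.998
grasp_force: 0.0
```

Emit:
jog_arm(
  increments=[
    [0,0,0,0,0,0,-1],
    [0,0,0,0,0,0,-1],
    [0,0,0,0,0,0,-1],
    [0,0,0,0,0,0,-1],
    [0,0,0,0,0,0,-1],
  ],
  grip_force=60,
)

```text
clock: 3.62
position: [0.488, -0.1795, 0.0907]
ee_rot: [0.982, -0.069, 0.175, 0.013]
ft_force: [-8.8, 2.8, 15.2]
grip_width: 0.648
grasp_force: 59.8
```

```bash
python3 - <<'E'
from plan import *
o,R=log(); 
# goal place preview
to([.4879,-.1795,.0879],-8,20,'err')
E
```

```text
t 3.62 q [ 0.813  0.115 -0.53   2.166  0.012  0.528 -1.425] p [ 0.488  -0.1795  0.0907] x [ 0.929 -0.131  0.345] z [ 0.341 -0.05  -0.939] F [-8.8  2.8 15.2] g 0.648 59.8
err shift [-0.0011  0.      0.0026] rot [ 0.0015 -0.0032 -0.0001]
```

Emit:
jog_arm(
  increments=[
    [0.003,0,-0.009,0,0,0,-1],
    [0.01,0,-0.028,0,0,0,-1],
    [0.022,0,-0.06,0,0,0,-1],
    [0.035,0,-0.095,0,0,0,-1],
    [0.048,0,-0.13,0,0,0,-1],
  ],
)

```text
clock: 4.03
position: [0.4874, -0.1788, 0.2299]
ee_rot: [0.982, -0.069, 0.174, 0.012]
ft_force: [1.2, -0.5, -2.2]
grip_width: 0.649
grasp_force: 64.3
```

Emit:
jog_arm(
  increments=[
    [0.01,0,-0.028,0,0,0,-1],
    [0.017,0,-0.047,0,0,0,-1],
    [0.021,0,-0.058,0,0,0,-1],
    [0.021,0,-0.058,0,0,0,-1],
    [0.021,0,-0.058,0,0,0,-1],
  ],
)

```text
clock: 4.45
position: [0.4877, -0.1792, 0.2899]
ee_rot: [0.982, -0.069, 0.175, 0.013]
ft_force: [-1.1, 0.1, -1.8]
grip_width: 0.646
grasp_force: 64.3
```

```bash
cat >> plan.py <<'E'
def inhand(n,f,p0=None):
    """jar base point and axis in tool frame, from a wrist picture"""
    c=snap('wrist',f); o,R=log(); 
    r,L,_=J[n]
    if p0 is None:
        p0=np.load(n+'.npy')
    b=o['position']+R@p0[:3]; d=R@p0[3:]
    p=[*b,np.arctan2(d[1],d[0]),np.arcsin(-d[2])]
    W=cloud(c); W=((W-o['position'])@R); C=c['color'].astype(int)
    m=np.isfinite(W[...,0])&((C.max(-1)<75)|(C[...,0]>C[...,2]+40)); X=W[m]
    q=np.array(p0); 
    def par(v): e=v[3:]; return v[:3],e/np.linalg.norm(e)
    def s(v):
        b,d=par(v); k=X-b; t=k@d; rho=np.linalg.norm(k-t[:,None]*d,axis=1); A=rho-r; B=np.abs(t-L/2)-L/2
        return np.minimum(np.maximum(A,B),0)+np.hypot(np.maximum(A,0),np.maximum(B,0))
    X0=X
    for tol in(.02,.01,.006):
        X=X0; X=X0[(np.abs(s(q))<tol)&(np.abs(X0[:,1])<r*.95)]
        q=least_squares(lambda v:np.r_[s(v)/.003,(v[1])/.001,(v[4])/.01],q,loss='soft_l1').x
    b,d=par(q); print(n,len(X),'base tool',b.round(4),'axis tool',d.round(4),'ang deg',np.degrees(np.arctan2(d[0],d[2])).round(2),'rms',np.sqrt(np.mean(s(q)**2)).round(4)); np.save(n+'.npy',np.r_[b,d]); return b,d
def place(n,peg,az,mouth,name='',cur=None):
    """tool pose that puts jar n upside down, axis vertical, over peg with its mouth at height mouth; az: yaw of the tool's x"""
    q=np.load(n+'.npy'); b,d=q[:3],q[3:]; L=J[n][1]
    th=np.arctan2(d[0],d[2])  # angle of axis from tool z to tool x
    # tilt t: z=sin t u - cos t k, x=cos t u+sin t k ; axis must be -k : d=cos th z+ sin th x
    t=th
    T=frame(np.radians(az),t,0); 
    print('axis world',(T@d).round(3)); P=np.array([*peg,mouth])-T@(b+L*d)
    return P,np.degrees(t)
E
python3 - <<'E'
from plan import *
# expected: base at -35mm on axis from grasp (z=.006+), angle 45deg between z and axis
T=frame(0,np.radians(20),0); d=T.T@np.array([np.cos(.436),0,-np.sin(.436)]); print(d)
b,d=inhand('tall','w2',np.r_[np.array([0,0,.006])-.035*d,d])
P,t=place('tall',[.457,.136],30,.135); print(P,t)
to(P,30,t,'hover')
E
```

```text
[0.70734172 0.         0.70687176]
t 4.5 q [ 0.864 -0.135 -0.512  1.93  -0.162  0.991 -1.3  ] p [ 0.4874 -0.1791  0.2888] x [ 0.93  -0.131  0.343] z [ 0.34  -0.048 -0.939] F [-0.2 -0.7 -2.6] g 0.643 64.3
tall 28879 base tool [-0.0249  0.0004 -0.0165] axis tool [7.044e-01 3.000e-04 7.098e-01] ang deg 44.78 rms 0.0005
axis world [ 0.866  0.5   -0.008]
[0.37395641 0.08855609 0.14177671] 44.784872358407945
hover shift [-0.191  -0.2492  0.0866] rot [ 0.3589  0.4153 -0.5643]
```

```bash
sed -i 's/    t=th$/    t=-th/' plan.py; cat >> plan.py <<'E'
def pegfit(c,xy,hp,ht):
    W=cloud(c); k=c['color'].astype(int); m=np.isfinite(W[...,0])&(np.hypot(W[...,0]-xy[0],W[...,1]-xy[1])<.06)&(W[...,2]>.004)
    X=W[m]
    def seg(r,z,a,b):
        a,b=np.array(a),np.array(b); v=b-a; t=np.clip(((r-a[0])*v[0]+(z-a[1])*v[1])/(v@v),0,1); return np.hypot(r-a[0]-t*v[0],z-a[1]-t*v[1])
    pts=[(.046,0),(.046,.012),(.02,.012),(.02,hp),(.006,ht),(0,ht)]
    def f(p):
        r=np.hypot(X[:,0]-p[0],X[:,1]-p[1]); z=X[:,2]-p[2]; return np.min([seg(r,z,a,b) for a,b in zip(pts,pts[1:])],0)/.003
    s=least_squares(f,[*xy,0],loss='soft_l1',x_scale=.01); print('peg',s.x.round(4),len(X),'med',np.median(f(s.x)*.003).round(4)); return s.x
E
python3 - <<'E'
from plan import *
c=snap('side','side1')
for f in('top0','side0','side1'):
    pegfit(load(f),[.457,.136],.088,.11); pegfit(load(f),[.652,.142],.05,.072)
P,t=place('tall',[.457,.136],30,.135); print(P,t)
to(P,30,t,'hover')
E
```

```text
peg [0.458  0.1378 0.0009] 618 med 0.002
peg [0.653  0.1423 0.0009] 591 med 0.0019
peg [ 4.566e-01  1.363e-01 -3.000e-04] 734 med 0.0008
peg [ 6.524e-01  1.407e-01 -6.000e-04] 495 med 0.001
peg [ 4.567e-01  1.363e-01 -2.000e-04] 732 med 0.0009
peg [ 6.523e-01  1.407e-01 -5.000e-04] 498 med 0.0011
axis world [ 0. -0. -1.]
[0.46202959 0.13940516 0.23068801] -44.784872358407945
hover shift [-0.0849 -0.3118  0.0303] rot [-0.1501 -1.0875 -0.683 ]
```

```bash
cat >> plan.py <<'E'
def split(P,az,tilt,n,cur=None,flip=0):
    o=get_obs(); p,R=(o['position'],Ro.from_quat(o['ee_rot']).as_matrix()) if cur is None else cur
    T=frame(np.radians(az),np.radians(tilt),flip); P=np.array(P); rv=Ro.from_matrix(R.T@T).as_rotvec()
    for i in range(n):
        Ri=R@Ro.from_rotvec(rv*i/n).as_matrix(); print('call',i,'shift',(Ri.T@(P-p)/n).round(4),'rot',(rv/n).round(4))
    return P,T
E
python3 - <<'E'
from plan import *
P,t=place('tall',[.457,.1366],30,.150); print(P,t)
split(P,30,t,3)
E
```

```text
axis world [ 0. -0. -1.]
[0.46202959 0.14000516 0.24568801] -44.784872358407945
call 0 shift [-0.0266 -0.1041  0.0054] rot [-0.05   -0.3625 -0.2277]
call 1 shift [-0.0002 -0.1075  0.005 ] rot [-0.05   -0.3625 -0.2277]
call 2 shift [ 0.0243 -0.1047 -0.0049] rot [-0.05   -0.3625 -0.2277]
```

Emit:
jog_arm(
  increments=[
    [-0.005,-0.021,0.001,-0.01,-0.0725,-0.0455,-1],
    [-0.0106,-0.042,0.002,-0.02,-0.145,-0.091,-1],
    [-0.016,-0.0625,0.003,-0.03,-0.2175,-0.1366,-1],
    [-0.0213,-0.083,0.0043,-0.04,-0.29,-0.182,-1],
    [-0.0266,-0.1041,0.0054,-0.05,-0.3625,-0.2277,-1],
  ],
)

```text
clock: 4.97
position: [0.4789, -0.0724, 0.2743]
ee_rot: [0.998, 0.038, -0.012, 0.044]
ft_force: [0.6, 0.0, -2.4]
grip_width: 0.648
grasp_force: 64.2
```

Emit:
jog_arm(
  increments=[
    [0,-0.0215,0.001,-0.01,-0.0725,-0.0455,-1],
    [0,-0.043,0.002,-0.02,-0.145,-0.091,-1],
    [0,-0.0645,0.003,-0.03,-0.2175,-0.1366,-1],
    [0,-0.086,0.004,-0.04,-0.29,-0.182,-1],
    [-0.0002,-0.1075,0.005,-0.05,-0.3625,-0.2277,-1],
  ],
)

```text
clock: 5.38
position: [0.471, 0.0341, 0.2597]
ee_rot: [0.968, 0.142, -0.195, 0.073]
ft_force: [-0.3, 0.0, -1.7]
grip_width: 0.644
grasp_force: 64.3
```

Emit:
jog_arm(
  increments=[
    [0.005,-0.021,-0.001,-0.01,-0.0725,-0.0455,-1],
    [0.01,-0.042,-0.002,-0.02,-0.145,-0.091,-1],
    [0.0146,-0.063,-0.003,-0.03,-0.2175,-0.1366,-1],
    [0.0194,-0.084,-0.004,-0.04,-0.29,-0.182,-1],
    [0.0243,-0.1047,-0.0049,-0.05,-0.3625,-0.2277,-1],
  ],
)

```text
clock: 5.8
position: [0.462, 0.1353, 0.2433]
ee_rot: [0.897, 0.237, -0.361, 0.096]
ft_force: [0.8, 0.6, -3.3]
grip_width: 0.641
grasp_force: 64.3
```

Emit:
jog_arm(
  increments=[
    [0,0,0,0,0,0,-1],
    [0,0,0,0,0,0,-1],
  ],
)

```text
clock: 5.97
position: [0.4627, 0.1337, 0.2447]
ee_rot: [0.898, 0.234, -0.358, 0.098]
ft_force: [-0.4, -1.3, -0.9]
grip_width: 0.648
grasp_force: 64.3
```

```bash
python3 - <<'E'
from plan import *
b,d=inhand('tall','w3')
o,R=log(); print('axis world',R@d,'mouth',o['position']+R@(b+.125*d))
P,t=place('tall',[.457,.1366],30,.125); to(P,30,t,'to .125')
snap('side','side2')
E
```

```text
t 6.02 q [ 0.011  0.636 -0.652  1.337  0.285  2.047 -1.724] p [0.4631 0.1324 0.2458] x [ 0.636  0.349 -0.688] z [-0.597 -0.343 -0.725] F [ 0.1  0.  -1.3] g 0.646 64.3
tall 29240 base tool [-0.0252 -0.0009 -0.0154] axis tool [ 7.019e-01 -4.000e-04  7.123e-01] ang deg 44.58 rms 0.0006
t 6.02 q [ 0.011  0.636 -0.652  1.337  0.285  2.047 -1.724] p [0.4631 0.1324 0.2458] x [ 0.636  0.349 -0.688] z [-0.597 -0.343 -0.725] F [ 0.1  0.  -1.3] g 0.646 64.3
axis world [ 0.02101069  0.00135633 -0.99977833] mouth [0.45855706 0.12982043 0.14925645]
axis world [-0.  0. -1.]
to .125 shift [ 0.0195 -0.0061  0.015 ] rot [-0.0017 -0.0189 -0.0155]
```

View pics/side2.png

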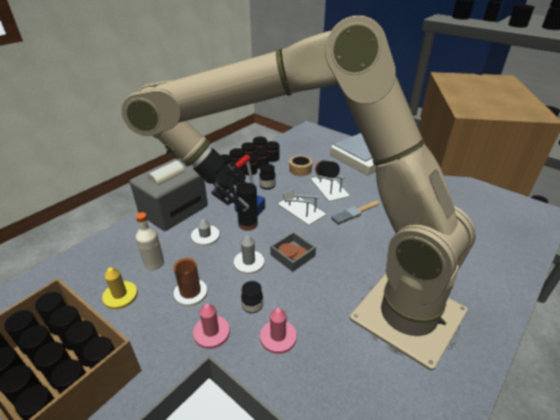

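The side view shows the tall jar mouth-down above the tall peg, with the jar around (247,205) and the peg at (249,250). The rest of the scene is untouched.

Emit:
jog_arm(
  increments=[
    [0.006,-0.002,0.004,0,-0.006,-0.005,-1],
    [0.012,-0.004,0.009,0,-0.012,-0.01,-1],
    [0.0195,-0.006,0.015,0,-0.019,-0.0155,-1],
    [0.0195,-0.006,0.015,0,-0.019,-0.0155,-1],
    [0.0195,-0.006,0.015,0,-0.019,-0.0155,-1],
  ],
)

```text
clock: 6.48
position: [0.4636, 0.1386, 0.2214]
ee_rot: [0.894, 0.239, -0.367, 0.097]
ft_force: [1.1, 0.8, -1.5]
grip_width: 0.646
grasp_force: 64.3
```

```bash
cat > chk.py <<'E'
from plan import *
import sys
n,px,py,m,az=sys.argv[1],*map(float,sys.argv[2:6])
q=np.load(n+'.npy'); o,R=log(); print('axis',(R@q[3:]).round(4),'mouth',(o['position']+R@(q[:3]+J[n][1]*q[3:])).round(4))
P,t=place(n,[px,py],az,m); to(P,az,t,'next')
E
python3 chk.py tall .457 .1366 .1 30
```

```text
t 6.48 q [-0.003  0.677 -0.648  1.341  0.291  2.028 -1.727] p [0.4636 0.1386 0.2214] x [ 0.616  0.356 -0.703] z [-0.611 -0.348 -0.711] F [ 1.1  0.8 -1.5] g 0.646 64.3
axis [-0.0027  0.0022 -1.    ] mouth [0.4568 0.136  0.125 ]
axis world [-0.  0. -1.]
next shift [ 0.0178 -0.0006  0.0175] rot [-0.0038  0.0012  0.0001]
```

Emit:
jog_arm(
  increments=[
    [0.008,0,0.008,0,0,0,-1],
    [0.016,0,0.016,0,0,0,-1],
    [0.025,0,0.025,0,0,0,-1],
    [0.033,0,0.033,0,0,0,-1],
    [0.038,0,0.038,0,0,0,-1],
  ],
)

```text
clock: 6.9
position: [0.4636, 0.139, 0.1664]
ee_rot: [0.894, 0.239, -0.367, 0.097]
ft_force: [-0.3, -0.8, -2.2]
grip_width: 0.645
grasp_force: 64.3
```

```bash
python3 chk.py tall .457 .1366 .022 30
```

```text
t 6.9 q [-0.008  0.731 -0.635  1.382  0.313  1.941 -1.739] p [0.4636 0.139  0.1664] x [ 0.616  0.356 -0.703] z [-0.61  -0.349 -0.711] F [-0.3 -0.8 -2.2] g 0.645 64.3
axis [-0.0027  0.0015 -1.    ] mouth [0.4568 0.1364 0.07  ]
axis world [-0.  0. -1.]
next shift [ 0.0338 -0.0002  0.0341] rot [-0.003   0.0016  0.0002]
```

No contact and well centred, so I'll continue down.

Emit:
jog_arm(
  increments=[
    [0.008,0,0.008,0,0,0,-1],
    [0.016,0,0.016,0,0,0,-1],
    [0.024,0,0.024,0,0,0,-1],
    [0.03,0,0.03,0,0,0,-1],
    [0.034,0,0.034,0,0,0,-1],
  ],
)

```text
clock: 7.32
position: [0.4641, 0.1395, 0.119]
ee_rot: [0.894, 0.239, -0.367, 0.097]
ft_force: [-0.6, 0.1, -1.7]
grip_width: 0.646
grasp_force: 64.3
```

Emit:
jog_arm(
  increments=[
    [0.0015,0,0.0015,0,0,0,-1],
    [0.003,0,0.003,0,0,0,-1],
    [0.0045,0,0.0045,0,0,0,-1],
    [0.006,0,0.006,0,0,0,-1],
    [0.006,0,0.006,0,0,0,-1],
  ],
)

```text
clock: 7.73
position: [0.4644, 0.1397, 0.1118]
ee_rot: [0.894, 0.239, -0.366, 0.097]
ft_force: [0.1, -0.3, -1.3]
grip_width: 0.646
grasp_force: 64.3
```

```bash
python3 chk.py tall .457 .1366 .012 30
```

```text
t 7.73 q [-0.016  0.793 -0.62   1.408  0.34   1.859 -1.751] p [0.4644 0.1397 0.1118] x [ 0.617  0.356 -0.702] z [-0.609 -0.348 -0.713] F [ 0.1 -0.3 -1.3] g 0.646 64.3
axis [-8.0e-04  2.3e-03 -1.0e+00] mouth [0.4578 0.1371 0.0154]
axis world [-0.  0. -1.]
next shift [ 0.0018 -0.0001  0.003 ] rot [-0.0028 -0.0004 -0.0001]
```

Emit:
jog_arm(
  increments=[
    [0.0005,0,0.0005,0,0,0,-1],
    [0.001,0,0.001,0,0,0,-1],
    [0.0015,0,0.0015,0,0,0,-1],
    [0.002,0,0.002,0,0,0,-1],
    [0.0025,0,0.0025,0,0,0,-1],
  ],
)

```text
clock: 8.15
position: [0.4644, 0.1397, 0.1083]
ee_rot: [0.894, 0.239, -0.367, 0.097]
ft_force: [-0.6, 0.1, -1.5]
grip_width: 0.653
grasp_force: 64.3
```

```bash
python3 chk.py tall .457 .1366 .012 30
```

```text
t 8.15 q [-0.017  0.797 -0.619  1.409  0.342  1.854 -1.752] p [0.4644 0.1397 0.1083] x [ 0.617  0.356 -0.702] z [-0.609 -0.348 -0.713] F [-0.6  0.1 -1.5] g 0.653 64.3
axis [-9.0e-04  2.3e-03 -1.0e+00] mouth [0.4578 0.1371 0.0119]
axis world [-0.  0. -1.]
next shift [-0.0007 -0.0001  0.0006] rot [-0.0029 -0.0003 -0.    ]
```

Emit:
jog_arm(
  increments=[
    [0.0004,0,0.0004,0,0,0,-1],
    [0.0008,0,0.0008,0,0,0,-1],
    [0.001,0,0.001,0,0,0,-1],
  ],
)

```text
clock: 8.4
position: [0.4645, 0.1398, 0.1073]
ee_rot: [0.894, 0.239, -0.367, 0.097]
ft_force: [0.2, -0.1, 4.8]
grip_width: 0.646
grasp_force: 64.8
```

Emit:
jog_arm(
  increments=[
    [0.0004,0,0.0004,0,0,0,-1],
    [0.0008,0,0.0008,0,0,0,-1],
    [0.001,0,0.001,0,0,0,-1],
  ],
)

```text
clock: 8.65
position: [0.4645, 0.1398, 0.1073]
ee_rot: [0.894, 0.239, -0.367, 0.097]
ft_force: [-0.9, 0.4, 16.2]
grip_width: 0.648
grasp_force: 65.3
```

Emit:
jog_arm(
  increments=[
    [-0.0008,0,-0.0008,0,0,0,-1],
    [-0.0008,0,-0.0008,0,0,0,0.6],
    [-0.0008,0,-0.0008,0,0,0,1],
    [-0.0008,0,-0.0008,0,0,0,1],
    [-0.0008,0,-0.0008,0,0,0,1],
  ],
)

```text
clock: 9.07
position: [0.4644, 0.1397, 0.1065]
ee_rot: [0.894, 0.239, -0.367, 0.097]
ft_force: [0.5, 1.1, 0.6]
grip_width: 1.002
grasp_force: 0.0
```

Emit:
jog_arm(
  increments=[
    [0,0,0,0,0,0,1],
    [0,0,0,0,0,0,1],
  ],
)

```text
clock: 9.23
position: [0.4644, 0.1397, 0.1065]
ee_rot: [0.894, 0.239, -0.367, 0.097]
ft_force: [-0.0, 1.2, -0.3]
grip_width: 0.998
grasp_force: 0.0
```

```bash
python3 - <<'E'
from plan import *
c=snap('wrist','w4'); o,R=log()
W=cloud(c).reshape(-1,3); p=W[(np.hypot(W[:,0]-.457,W[:,1]-.137)<.04)&(W[:,2]>.1)]
top=p[p[:,2]>.125]; print(len(p),len(top),np.median(top[:,2]),p[:,2].max(),(top.min(0)+top.max(0))/2)
k=c['color'].reshape(-1,3).astype(int)
def f(q): return (np.hypot(s[:,0]-q[0],s[:,1]-q[1])-.028)/.002
s=W[(np.hypot(W[:,0]-.457,W[:,1]-.137)<.04)&(W[:,2]>.04)&(W[:,2]<.125)&(k.max(1)<70)]
r=least_squares(f,[.457,.137],loss='soft_l1'); print(len(s),r.x,np.std(f(r.x))*.002)
E
```

```text
t 9.28 q [-0.017  0.8   -0.618  1.41   0.343  1.852 -1.752] p [0.4644 0.1397 0.1065] x [ 0.617  0.356 -0.702] z [-0.609 -0.348 -0.712] F [ 0.8  0.4 -0.7] g 1.003 0.0
12424 3231 0.12864750976714043 0.1338086492756905 [0.46771473 0.13915808 0.12940564]
22278 [0.45891946 0.13622561] 0.0004926396472276994
```

Emit:
jog_arm(
  increments=[
    [0,0,-0.02,0,0,0,1],
    [0,0,-0.06,0,0,0,1],
    [0,0,-0.1,0,0,0,1],
    [0,0,-0.14,0,0,0,1],
    [0,0,-0.18,0,0,0,1],
  ],
)

```text
clock: 9.7
position: [0.5312, 0.1767, 0.1723]
ee_rot: [0.885, 0.237, -0.388, 0.098]
ft_force: [-0.9, 0.2, -2.8]
grip_width: 1.004
grasp_force: 0.0
```

Emit:
jog_arm(
  increments=[
    [0,0,0,0,0,0,1],
    [0,0,0,0,0,0,1],
  ],
)

```text
clock: 9.87
position: [0.5304, 0.1754, 0.1721]
ee_rot: [0.885, 0.235, -0.388, 0.101]
ft_force: [0.3, -0.2, 0.4]
grip_width: 0.998
grasp_force: 0.0
```

```bash
python3 - <<'E'
from plan import *
log()
p=np.array([.4955,-.3589,.0869,np.radians(-28.5),np.radians(25)])
d=np.array([np.cos(p[4])*np.cos(p[3]),np.cos(p[4])*np.sin(p[3]),-np.sin(p[4])])
T=frame(p[3],np.radians(30),0); P=p[:3]+.031*d-.006*T[:,2]; print(P)
split(P-.17*T[:,2]+[0,0,.02],-28.5,30,4)
E
```

```text
t 9.87 q [-0.294  0.842 -0.255  1.095  0.184  2.054 -1.587] p [0.5304 0.1754 0.1721] x [ 0.588  0.338 -0.735] z [-0.64  -0.361 -0.678] F [ 0.3 -0.2  0.4] g 0.998 0.0
[ 0.51755439 -0.37087456  0.07899499]
call 0 shift [-0.0692  0.099   0.0472] rot [0.0401 0.3066 0.2696]
call 1 shift [-0.0508  0.1168  0.0241] rot [0.0401 0.3066 0.2696]
call 2 shift [-0.0223  0.1275  0.0078] rot [0.0401 0.3066 0.2696]
call 3 shift [0.0114 0.1291 0.0009] rot [0.0401 0.3066 0.2696]
```

Emit:
jog_arm(
  increments=[
    [-0.018,0,-0.016,0.008,0.06,0.054,1],
    [-0.036,0,-0.032,0.016,0.12,0.108,1],
    [-0.054,0,-0.048,0.024,0.18,0.162,1],
    [-0.072,0,-0.064,0.032,0.245,0.216,1],
    [-0.088,0,-0.081,0.0401,0.3066,0.2696,1],
  ],
)

```text
clock: 10.28
position: [0.53, 0.1747, 0.2934]
ee_rot: [0.96, 0.119, -0.235, 0.095]
ft_force: [0.7, 0.1, -0.9]
grip_width: 0.998
grasp_force: 0.0
```

```bash
python3 - <<'E'
from plan import *
log()
p=np.array([.4955,-.3589,.0869,np.radians(-28.5),np.radians(25)])
T=frame(p[3],np.radians(30),0); P=np.array([.5176,-.3709,.0790])
split(P-.17*T[:,2]+[0,0,.02],-28.5,30,4)
E
```

```text
t 10.28 q [-0.273  0.542 -0.237  1.184  0.13   1.943 -1.818] p [0.53   0.1747 0.2934] x [ 0.861  0.183 -0.475] z [-0.429 -0.239 -0.871] F [ 0.7  0.1 -0.9] g 0.998 0.0
call 0 shift [-0.0363  0.1129  0.0498] rot [0.029  0.2296 0.2017]
call 1 shift [-0.0229  0.1203  0.0396] rot [0.029  0.2296 0.2017]
call 2 shift [-0.0064  0.1243  0.0326] rot [0.029  0.2296 0.2017]
call 3 shift [0.0117 0.1247 0.0296] rot [0.029  0.2296 0.2017]
```

Emit:
jog_arm(
  increments=[
    [-0.007,0.022,0.01,0.006,0.046,0.04,1],
    [-0.0145,0.045,0.02,0.012,0.092,0.08,1],
    [-0.022,0.068,0.03,0.017,0.138,0.12,1],
    [-0.029,0.09,0.04,0.023,0.184,0.16,1],
    [-0.0363,0.1129,0.0498,0.029,0.2296,0.2017,1],
  ],
)

```text
clock: 10.7
position: [0.508, 0.0481, 0.2801]
ee_rot: [0.989, 0.03, -0.115, 0.092]
ft_force: [0.2, -0.3, 0.3]
grip_width: 0.996
grasp_force: 0.0
```

Emit:
jog_arm(
  increments=[
    [-0.0046,0.024,0.008,0.006,0.046,0.04,1],
    [-0.009,0.048,0.016,0.012,0.092,0.08,1],
    [-0.0137,0.072,0.024,0.017,0.138,0.12,1],
    [-0.018,0.096,0.032,0.023,0.184,0.16,1],
    [-0.0229,0.1203,0.0396,0.029,0.2296,0.2017,1],
  ],
)

```text
clock: 11.12
position: [0.4866, -0.078, 0.2684]
ee_rot: [0.994, -0.061, 0.008, 0.085]
ft_force: [-0.2, -0.2, -0.0]
grip_width: 0.999
grasp_force: 0.0
```

Emit:
jog_arm(
  increments=[
    [-0.0013,0.025,0.0065,0.006,0.046,0.04,1],
    [-0.0026,0.05,0.013,0.012,0.092,0.08,1],
    [-0.004,0.075,0.02,0.017,0.138,0.12,1],
    [-0.005,0.1,0.026,0.023,0.184,0.16,1],
    [-0.0064,0.1243,0.0326,0.029,0.2296,0.2017,1],
  ],
)

```text
clock: 11.53
position: [0.4652, -0.2042, 0.2571]
ee_rot: [0.977, -0.15, 0.131, 0.076]
ft_force: [-0.2, -1.4, -0.5]
grip_width: 0.996
grasp_force: 0.0
```

Emit:
jog_arm(
  increments=[
    [0.0023,0.025,0.006,0.006,0.046,0.04,1],
    [0.0047,0.05,0.012,0.012,0.092,0.08,1],
    [0.007,0.075,0.018,0.017,0.138,0.12,1],
    [0.0094,0.1,0.024,0.023,0.184,0.16,1],
    [0.0117,0.1247,0.0296,0.029,0.2296,0.2017,1],
  ],
)

```text
clock: 11.95
position: [0.4439, -0.3302, 0.2453]
ee_rot: [0.937, -0.236, 0.25, 0.065]
ft_force: [0.1, 0.3, 1.2]
grip_width: 1.003
grasp_force: 0.0
```

Emit:
jog_arm(
  increments=[
    [0,0,0,0,0,0,1],
    [0,0,0,0,0,0,1],
  ],
)

```text
clock: 12.12
position: [0.4434, -0.33, 0.2448]
ee_rot: [0.937, -0.237, 0.248, 0.065]
ft_force: [0.2, 0.7, 0.3]
grip_width: 1.0
grasp_force: 0.0
```

```bash
python3 - <<'E'
from plan import *
c=snap('wrist','w5'); p=fit('short',c,[.4955,-.3589,.0869,np.radians(-28.5),.436]); log()
d=np.array([np.cos(p[4])*np.cos(p[3]),np.cos(p[4])*np.sin(p[3]),-np.sin(p[4])]); az=np.degrees(p[3])
T=frame(p[3],np.radians(30),0); P=p[:3]+.031*d-.006*T[:,2]; print(P)
a=to(P-.06*T[:,2],az,30,'pre2'); to(P,az,30,'grasp',a)
t=snap('top','top1'); snap('side','side3')
E
```

```text
short 5613 base [ 0.4956 -0.3589  0.0867] az -28.46 sl 25.05 rms 0.0004
t 12.17 q [ 0.287 -0.159  0.267  2.099  0.019  0.678 -1.514] p [ 0.4442 -0.3293  0.2452] x [ 0.765 -0.41   0.496] z [ 0.435 -0.239 -0.868] F [1.2 0.1 0.6] g 1.002 0.0
[ 0.51764983 -0.37081878  0.07880576]
pre2 shift [-0.0096  0.0012  0.1263] rot [0.0024 0.0041 0.0042]
grasp shift [-0.   -0.    0.06] rot [0. 0. 0.]
```

Emit:
jog_arm(
  increments=[
    [-0.003,0,0.03,0,0.004,0.004,1],
    [-0.006,0.001,0.06,0,0.004,0.004,1],
    [-0.0096,0.0012,0.09,0.002,0.004,0.004,1],
    [-0.0096,0.0012,0.115,0.002,0.004,0.004,1],
    [-0.0096,0.0012,0.1263,0.002,0.004,0.004,1],
  ],
)

```text
clock: 12.68
position: [0.4923, -0.3557, 0.1276]
ee_rot: [0.937, -0.237, 0.25, 0.063]
ft_force: [-0.1, -0.1, 0.0]
grip_width: 0.997
grasp_force: 0.0
```

Emit:
jog_arm(
  increments=[
    [0,0,0,0,0,0,1],
  ],
)

```text
clock: 12.77
position: [0.492, -0.3558, 0.128]
ee_rot: [0.937, -0.237, 0.249, 0.063]
ft_force: [-0.9, 1.1, 0.6]
grip_width: 0.998
grasp_force: 0.0
```

```bash
python3 - <<'E'
from plan import *
log(); to([.5176,-.3708,.0788],-28.46,30,'grasp')
from fit import *
c=load('top1'); 
for f in('top1','side3'):
    W=cloud(load(f)).reshape(-1,3); k=load(f)['color'].reshape(-1,3).astype(int)
    s=W[(np.hypot(W[:,0]-.457,W[:,1]-.137)<.045)&(W[:,2]>.03)]; top=s[s[:,2]>np.nanmax(s[:,2])-.012]; print(f,len(top),top[:,2].max(),np.median(top[:,2]),(top.min(0)+top.max(0))/2, top.mean(0))
E
```

```text
t 12.77 q [ 0.282  0.13   0.306  2.106 -0.206  0.4   -1.322] p [ 0.492  -0.3558  0.128 ] x [ 0.763 -0.413  0.497] z [ 0.438 -0.235 -0.868] F [-0.9  1.1  0.6] g 0.998 0.0
grasp shift [0.0013 0.0011 0.0575] rot [-0.0016  0.0037  0.0008]
top1 207 0.14625357171644388 0.1382510399285199 [0.45903429 0.13711016 0.14025421] [0.45871539 0.13716902 0.13851259]
side3 235 0.14020290456815152 0.1364025967792327 [0.45729812 0.13713754 0.13421732] [0.45436834 0.14009414 0.13593123]
```

Tall jar top is at 0.137, so it is seated and centred. Next I grasp the short jar.

Emit:
jog_arm(
  increments=[
    [0.001,0.001,0.018,0,0.003,0,1],
    [0.0013,0.0011,0.036,0,0.003,0,1],
    [0.0013,0.0011,0.05,0,0.003,0,1],
    [0.0013,0.0011,0.0575,0,0.003,0,1],
    [0.0013,0.0011,0.0575,0,0.003,0,1],
  ],
)

```text
clock: 13.18
position: [0.5177, -0.3722, 0.0814]
ee_rot: [0.936, -0.238, 0.252, 0.063]
ft_force: [0.3, 0.5, 0.0]
grip_width: 1.0
grasp_force: 0.0
```

Emit:
jog_arm(
  increments=[
    [0,0,0,0,0,0,-1],
    [0,0,0,0,0,0,-1],
    [0,0,0,0,0,0,-1],
    [0,0,0,0,0,0,-1],
    [0,0,0,0,0,0,-1],
  ],
  grip_force=60,
)

```text
clock: 13.6
position: [0.518, -0.372, 0.0839]
ee_rot: [0.935, -0.238, 0.254, 0.063]
ft_force: [-5.8, 8.5, 9.9]
grip_width: 0.742
grasp_force: 62.0
```

Emit:
jog_arm(
  increments=[
    [0.005,0,-0.009,0,0,0,-1],
    [0.015,0,-0.026,0,0,0,-1],
    [0.03,0,-0.052,0,0,0,-1],
    [0.045,0,-0.08,0,0,0,-1],
    [0.06,0,-0.105,0,0,0,-1],
  ],
)

```text
clock: 14.02
position: [0.5153, -0.3731, 0.2056]
ee_rot: [0.935, -0.239, 0.253, 0.064]
ft_force: [0.7, -1.1, -2.0]
grip_width: 0.742
grasp_force: 66.5
```

Emit:
jog_arm(
  increments=[
    [0.015,0,-0.026,0,0,0,-1],
    [0.028,0,-0.048,0,0,0,-1],
    [0.038,0,-0.065,0,0,0,-1],
    [0.038,0,-0.065,0,0,0,-1],
    [0.038,0,-0.065,0,0,0,-1],
  ],
)

```text
clock: 14.43
position: [0.516, -0.3733, 0.2802]
ee_rot: [0.935, -0.239, 0.254, 0.064]
ft_force: [0.1, -0.2, -2.7]
grip_width: 0.739
grasp_force: 66.5
```

```bash
python3 - <<'E'
from plan import *
T=frame(0,np.radians(30),0); d=T.T@np.array([np.cos(.436),0,-np.sin(.436)])
b,d=inhand('short','w6',np.r_[np.array([0,0,.006])-.031*d,d])
P,t=place('short',[.6525,.141],135,.16); print(P,t); split(P,135,t,6)
P,t=place('short',[.6525,.141],45,.16); print(P,t); split(P,45,t,4)
E
```

```text
t 14.48 q [ 0.216  0.007  0.362  1.883 -0.065  0.726 -1.456] p [ 0.5156 -0.3728  0.2783] x [ 0.758 -0.414  0.504] z [ 0.443 -0.24  -0.864] F [-0.4 -0.1 -2.3] g 0.738 66.5
short 26771 base tool [-0.019   0.0004 -0.0165] axis tool [ 0.563  -0.0019  0.8264] ang deg 34.27 rms 0.0004
axis world [-0.001 -0.001 -1.   ]
[0.64781191 0.14540951 0.22569222] -34.266701580477886
call 0 shift [-0.0235 -0.0864 -0.0034] rot [-0.017  -0.0374 -0.4817]
call 1 shift [ 0.019  -0.0874 -0.0048] rot [-0.017  -0.0374 -0.4817]
call 2 shift [ 0.0571 -0.0686 -0.0076] rot [-0.017  -0.0374 -0.4817]
call 3 shift [ 0.082  -0.0342 -0.0112] rot [-0.017  -0.0374 -0.4817]
call 4 shift [ 0.088   0.0078 -0.0146] rot [-0.017  -0.0374 -0.4817]
call 5 shift [ 0.0738  0.0478 -0.0172] rot [-0.017  -0.0374 -0.4817]
axis world [-0.001  0.001 -1.   ]
[0.65690951 0.14568809 0.22569222] -34.266701580477886
call 0 shift [-0.0335 -0.1307 -0.0041] rot [-0.0122 -0.2403 -0.3364]
call 1 shift [ 0.0109 -0.1345 -0.003 ] rot [-0.0122 -0.2403 -0.3364]
call 2 shift [ 0.053  -0.1235 -0.0123] rot [-0.0122 -0.2403 -0.3364]
call 3 shift [ 0.0859 -0.0996 -0.0307] rot [-0.0122 -0.2403 -0.3364]
```

```bash
python3 - <<'E'
from plan import *
o,R=log(); P,t=place('short',[.6525,.141],135,.16)
T=frame(np.radians(135),np.radians(t),0); rv=Ro.from_matrix(R.T@T).as_rotvec()
pts=[o['position']]; V=np.array([.51,-.04,.32])
pts+= [pts[0]+(V-pts[0])*i/3 for i in(1,2,3)]+[V+(P-V)*i/3 for i in(1,2,3)]
for i in range(6):
    Ri=R@Ro.from_rotvec(rv*i/6).as_matrix(); print(i,(Ri.T@(pts[i+1]-pts[i])).round(4),(rv/6).round(4))
from kin import *
q=o['joint_pos']
for i in range(7):
    Ri=R@Ro.from_rotvec(rv*i/6).as_matrix(); c,q=ik(pts[i],Ri,[q]); print(i,'%.0e'%c,q.round(2))
E
```

```text
t 14.48 q [ 0.216  0.007  0.362  1.883 -0.065  0.726 -1.456] p [ 0.5156 -0.3728  0.2783] x [ 0.758 -0.414  0.504] z [ 0.443 -0.24  -0.864] F [-0.4 -0.1 -2.3] g 0.738 66.5
axis world [-0.001 -0.001 -1.   ]
0 [-0.0404 -0.0965 -0.0395] [-0.017  -0.0374 -0.4817]
1 [ 0.0074 -0.104  -0.0406] [-0.017  -0.0374 -0.4817]
2 [ 0.053  -0.0884 -0.0434] [-0.017  -0.0374 -0.4817]
3 [ 0.0779 -0.015   0.0249] [-0.017  -0.0374 -0.4817]
4 [0.0769 0.0226 0.0221] [-0.017  -0.0374 -0.4817]
5 [0.0586 0.0555 0.0202] [-0.017  -0.0374 -0.4817]
0 1e-16 [ 0.24  0.07  0.37  1.84 -0.17  0.73 -1.36]
1 8e-22 [ 0.09 -0.07  0.28  1.93  0.1   0.79 -1.27]
2 8e-23 [-0.08 -0.14  0.17  1.96  0.3   0.91 -1.16]
3 3e-21 [-0.25 -0.15  0.05  1.93  0.43  1.06 -1.  ]
4 9e-23 [-0.34  0.01  0.    1.86  0.52  1.05 -0.72]
5 5e-21 [-0.38  0.17 -0.07  1.77  0.61  1.06 -0.41]
6 3e-19 [-0.35  0.33 -0.22  1.65  0.74  1.09 -0.09]
```

Emit:
jog_arm(
  increments=[
    [-0.008,-0.019,-0.008,-0.003,-0.007,-0.096,-1],
    [-0.016,-0.0386,-0.016,-0.007,-0.015,-0.193,-1],
    [-0.024,-0.058,-0.024,-0.01,-0.022,-0.289,-1],
    [-0.032,-0.077,-0.032,-0.014,-0.03,-0.385,-1],
    [-0.0404,-0.0965,-0.0395,-0.017,-0.0374,-0.4817,-1],
  ],
)

```text
clock: 14.9
position: [0.5132, -0.2611, 0.2906]
ee_rot: [0.97, -0.01, 0.209, 0.126]
ft_force: [0.9, 0.3, -1.7]
grip_width: 0.742
grasp_force: 66.5
```

Emit:
jog_arm(
  increments=[
    [0.0015,-0.021,-0.008,-0.003,-0.007,-0.096,-1],
    [0.003,-0.042,-0.016,-0.007,-0.015,-0.193,-1],
    [0.0045,-0.062,-0.024,-0.01,-0.022,-0.289,-1],
    [0.006,-0.083,-0.032,-0.014,-0.03,-0.385,-1],
    [0.0074,-0.104,-0.0406,-0.017,-0.0374,-0.4817,-1],
  ],
)

```text
clock: 15.32
position: [0.5114, -0.1502, 0.3045]
ee_rot: [0.946, 0.218, 0.155, 0.181]
ft_force: [0.9, 0.3, -2.1]
grip_width: 0.737
grasp_force: 66.5
```

Emit:
jog_arm(
  increments=[
    [0.0106,-0.0177,-0.0087,-0.003,-0.007,-0.096,-1],
    [0.021,-0.035,-0.017,-0.007,-0.015,-0.193,-1],
    [0.032,-0.053,-0.026,-0.01,-0.022,-0.289,-1],
    [0.042,-0.071,-0.035,-0.014,-0.03,-0.385,-1],
    [0.053,-0.0884,-0.0434,-0.017,-0.0374,-0.4817,-1],
  ],
)

```text
clock: 15.73
position: [0.5095, -0.0393, 0.3186]
ee_rot: [0.868, 0.433, 0.092, 0.225]
ft_force: [1.1, 0.3, -2.2]
grip_width: 0.739
grasp_force: 66.5
```

Emit:
jog_arm(
  increments=[
    [0.0156,-0.003,0.005,-0.003,-0.007,-0.096,-1],
    [0.031,-0.006,0.01,-0.007,-0.015,-0.193,-1],
    [0.047,-0.009,0.015,-0.01,-0.022,-0.289,-1],
    [0.062,-0.012,0.02,-0.014,-0.03,-0.385,-1],
    [0.0779,-0.015,0.0249,-0.017,-0.0374,-0.4817,-1],
  ],
)

```text
clock: 16.15
position: [0.556, 0.0219, 0.2865]
ee_rot: [0.74, 0.622, 0.023, 0.255]
ft_force: [-0.1, 0.4, -2.5]
grip_width: 0.744
grasp_force: 66.5
```

Emit:
jog_arm(
  increments=[
    [0,0,0,0,0,0,-1],
    [0,0,0,0,0,0,-1],
  ],
)

```text
clock: 16.32
position: [0.5558, 0.0221, 0.2865]
ee_rot: [0.741, 0.621, 0.024, 0.255]
ft_force: [-0.3, -0.1, -1.2]
grip_width: 0.736
grasp_force: 66.5
```

```bash
python3 - <<'E'
from plan import *
b,d=inhand('short','w7'); o,R=log()
P,t=place('short',[.6525,.141],135,.12); print(P,t); split(P+[0,0,.03],135,t,2)
E
```

```text
t 16.37 q [-0.231 -0.01  -0.155  1.877  0.53   1.115 -0.764] p [0.5558 0.0212 0.2873] x [ 0.23   0.932 -0.281] z [ 0.352 -0.349 -0.869] F [ 0.5 -0.9 -1.5] g 0.745 66.5
short 26766 base tool [-0.0203 -0.0002 -0.015 ] axis tool [ 0.5597 -0.003   0.8287] ang deg 34.04 rms 0.0004
t 16.37 q [-0.231 -0.01  -0.155  1.877  0.53   1.115 -0.764] p [0.5558 0.0212 0.2873] x [ 0.23   0.932 -0.281] z [ 0.352 -0.349 -0.869] F [ 0.5 -0.9 -1.5] g 0.745 66.5
axis world [-0.002 -0.002 -1.   ]
[0.64688166 0.14730574 0.18619867] -34.0371281150553
call 0 shift [0.0792 0.0205 0.0249] rot [-0.0172 -0.0355 -0.4818]
call 1 shift [0.0616 0.0546 0.023 ] rot [-0.0172 -0.0355 -0.4818]
```

Emit:
jog_arm(
  increments=[
    [0.016,0.004,0.005,-0.003,-0.007,-0.096,-1],
    [0.032,0.008,0.01,-0.007,-0.014,-0.193,-1],
    [0.0475,0.012,0.015,-0.01,-0.021,-0.289,-1],
    [0.063,0.016,0.02,-0.014,-0.028,-0.385,-1],
    [0.0792,0.0205,0.0249,-0.0172,-0.0355,-0.4818,-1],
  ],
)

```text
clock: 16.78
position: [0.602, 0.084, 0.253]
ee_rot: [0.569, 0.775, -0.045, 0.271]
ft_force: [0.5, -0.9, -1.5]
grip_width: 0.741
grasp_force: 66.6
```

Emit:
jog_arm(
  increments=[
    [0.012,0.011,0.0046,-0.003,-0.007,-0.096,-1],
    [0.025,0.022,0.009,-0.007,-0.014,-0.193,-1],
    [0.037,0.033,0.014,-0.01,-0.021,-0.289,-1],
    [0.049,0.044,0.0185,-0.014,-0.028,-0.385,-1],
    [0.0616,0.0546,0.023,-0.0172,-0.0355,-0.4818,-1],
  ],
)

```text
clock: 17.2
position: [0.6477, 0.147, 0.2175]
ee_rot: [0.365, 0.884, -0.112, 0.271]
ft_force: [-0.4, -0.6, -1.2]
grip_width: 0.738
grasp_force: 66.6
```

Emit:
jog_arm(
  increments=[
    [0,0,0,0,0,0,-1],
    [0,0,0,0,0,0,-1],
  ],
)

```text
clock: 17.37
position: [0.6471, 0.1474, 0.217]
ee_rot: [0.366, 0.883, -0.112, 0.271]
ft_force: [-0.5, 0.2, -1.7]
grip_width: 0.739
grasp_force: 66.6
```

```bash
python3 -c "
from plan import *
inhand('short','w8')"; python3 chk.py short .6525 .141 .085 135
```

```text
t 17.42 q [-0.347  0.333 -0.257  1.668  0.746  1.14  -0.123] p [0.6472 0.1467 0.2178] x [-0.583  0.587 -0.561] z [ 0.397 -0.396 -0.828] F [ 0.5  0.4 -1.8] g 0.739 66.6
short 26854 base tool [-0.0204  0.0001 -0.0151] axis tool [ 0.5597 -0.0029  0.8287] ang deg 34.03 rms 0.0004
t 17.42 q [-0.347  0.333 -0.257  1.668  0.746  1.14  -0.123] p [0.6472 0.1467 0.2178] x [-0.583  0.587 -0.561] z [ 0.397 -0.396 -0.828] F [ 0.5  0.4 -1.8] g 0.739 66.6
axis [ 4.0e-04 -1.5e-03 -1.0e+00] mouth [0.6532 0.1406 0.1517]
axis world [-0.002 -0.002 -1.   ]
next shift [ 0.038  -0.0002  0.0548] rot [ 0.0006  0.0013 -0.0029]
```

Emit:
jog_arm(
  increments=[
    [0.008,0,0.011,0,0,0,-1],
    [0.016,0,0.022,0,0,0,-1],
    [0.024,0,0.033,0,0,0,-1],
    [0.032,0,0.044,0,0,0,-1],
    [0.038,0,0.055,0,0,0,-1],
  ],
)

```text
clock: 17.83
position: [0.6463, 0.1483, 0.1486]
ee_rot: [0.365, 0.884, -0.112, 0.271]
ft_force: [0.5, 1.3, -1.4]
grip_width: 0.74
grasp_force: 66.6
```

Emit:
jog_arm(
  increments=[
    [0.005,0,0.007,0,0,0,-1],
    [0.01,0,0.0145,0,0,0,-1],
    [0.015,0,0.0215,0,0,0,-1],
    [0.018,0,0.0265,0,0,0,-1],
    [0.02,0,0.029,0,0,0,-1],
  ],
)

```text
clock: 18.25
position: [0.6467, 0.1485, 0.1147]
ee_rot: [0.365, 0.884, -0.112, 0.271]
ft_force: [0.5, -0.5, -1.2]
grip_width: 0.74
grasp_force: 66.6
```

```bash
python3 chk.py short .6525 .141 .016 135
```

```text
t 18.25 q [-0.373  0.448 -0.232  1.75   0.842  1.002 -0.28 ] p [0.6467 0.1485 0.1147] x [-0.586  0.585 -0.561] z [ 0.397 -0.395 -0.828] F [ 0.5 -0.5 -1.2] g 0.74 66.6
axis [-9.0e-04 -2.4e-03 -1.0e+00] mouth [0.6526 0.1424 0.0486]
axis world [-0.002 -0.002 -1.   ]
next shift [ 0.0175 -0.001   0.0275] rot [0.0013 0.001  0.0009]
```

Emit:
jog_arm(
  increments=[
    [0.004,0,0.006,0,0,0,-1],
    [0.008,0,0.012,0,0,0,-1],
    [0.012,-0.001,0.018,0,0,0,-1],
    [0.015,-0.001,0.023,0,0,0,-1],
    [0.0175,-0.001,0.0265,0,0,0,-1],
  ],
)

```text
clock: 18.67
position: [0.6462, 0.1474, 0.0829]
ee_rot: [0.365, 0.884, -0.112, 0.271]
ft_force: [0.3, 0.1, -1.4]
grip_width: 0.739
grasp_force: 66.6
```

Emit:
jog_arm(
  increments=[
    [0.0005,0,0.0007,0,0,0,-1],
    [0.001,0,0.0015,0,0,0,-1],
    [0.0015,0,0.0022,0,0,0,-1],
    [0.0018,0,0.0027,0,0,0,-1],
    [0.002,0,0.003,0,0,0,-1],
  ],
)

```text
clock: 19.08
position: [0.6466, 0.1478, 0.0806]
ee_rot: [0.365, 0.883, -0.111, 0.271]
ft_force: [0.1, 0.3, -2.0]
grip_width: 0.737
grasp_force: 66.6
```

```bash
python3 chk.py short .6525 .141 .012 135
```

```text
t 19.08 q [-0.383  0.493 -0.219  1.769  0.88   0.958 -0.337] p [0.6466 0.1478 0.0806] x [-0.586  0.585 -0.561] z [ 0.398 -0.395 -0.828] F [ 0.1  0.3 -2. ] g 0.737 66.6
axis [ 2.0e-04 -1.9e-03 -1.0e+00] mouth [0.6526 0.1417 0.0145]
axis world [-0.002 -0.002 -1.   ]
next shift [ 0.001  -0.0004  0.0024] rot [0.0023 0.0014 0.0003]
```

Emit:
jog_arm(
  increments=[
    [0.0005,0,0.0007,0,0,0,-1],
    [0.001,0,0.0014,0,0,0,-1],
    [0.0011,0,0.0017,0,0,0,-1],
  ],
)

```text
clock: 19.33
position: [0.6464, 0.1477, 0.0782]
ee_rot: [0.365, 0.883, -0.111, 0.271]
ft_force: [0.2, -0.0, -2.3]
grip_width: 0.737
grasp_force: 66.6
```

Emit:
jog_arm(
  increments=[
    [0.0003,0,0.0004,0,0,0,-1],
    [0.0006,0,0.0008,0,0,0,-1],
    [0.0006,0,0.0009,0,0,0,-1],
  ],
)

```text
clock: 19.58
position: [0.6466, 0.1475, 0.0775]
ee_rot: [0.365, 0.883, -0.112, 0.271]
ft_force: [-2.5, -0.9, 2.3]
grip_width: 0.738
grasp_force: 66.9
```

Emit:
jog_arm(
  increments=[
    [0.0003,0,0.0004,0,0,0,-1],
    [0.0005,0,0.0007,0,0,0,-1],
    [0.0005,0,0.0007,0,0,0,-1],
  ],
)

```text
clock: 19.83
position: [0.6467, 0.1476, 0.0775]
ee_rot: [0.366, 0.883, -0.112, 0.272]
ft_force: [-6.3, -0.6, 9.4]
grip_width: 0.739
grasp_force: 67.5
```

Emit:
jog_arm(
  increments=[
    [-0.0002,0,-0.0003,0,0,0,-1],
    [-0.0002,0,-0.0003,0,0,0,0.6],
    [-0.0002,0,-0.0003,0,0,0,1],
    [-0.0002,0,-0.0003,0,0,0,1],
    [-0.0002,0,-0.0003,0,0,0,1],
  ],
)

```text
clock: 20.25
position: [0.6465, 0.1477, 0.0766]
ee_rot: [0.365, 0.883, -0.111, 0.271]
ft_force: [0.2, 0.4, 0.1]
grip_width: 0.997
grasp_force: 0.0
```

Emit:
jog_arm(
  increments=[
    [0,0,0,0,0,0,1],
    [0,0,0,0,0,0,1],
  ],
)

```text
clock: 20.42
position: [0.6465, 0.1477, 0.0766]
ee_rot: [0.365, 0.883, -0.111, 0.271]
ft_force: [0.5, -0.4, 0.6]
grip_width: 0.999
grasp_force: 0.0
```

Emit:
jog_arm(
  increments=[
    [0,0,-0.015,0,0,0,1],
    [0,0,-0.04,0,0,0,1],
    [0,0,-0.075,0,0,0,1],
    [0,0,-0.11,0,0,0,1],
    [0,0,-0.15,0,0,0,1],
  ],
)

```text
clock: 20.83
position: [0.5854, 0.2073, 0.2023]
ee_rot: [0.365, 0.884, -0.112, 0.271]
ft_force: [0.5, 0.9, -0.3]
grip_width: 1.0
grasp_force: 0.0
```

Emit:
jog_arm(
  increments=[
    [0,0,-0.03,0,0,0,1],
    [0,0,-0.06,0,0,0,1],
    [0,0,-0.08,0,0,0,1],
    [0,0,-0.1,0,0,0,1],
    [0,0,-0.1,0,0,0,1],
  ],
)

```text
clock: 21.25
position: [0.5457, 0.2501, 0.2884]
ee_rot: [0.364, 0.884, -0.108, 0.272]
ft_force: [-0.1, 0.8, 0.6]
grip_width: 1.001
grasp_force: 0.0
```

```bash
python3 - <<'E'
from plan import *
log(); snap('side','side4'); c=snap('wrist','w9')
for f in('side4','w9'):
  W=cloud(load(f)).reshape(-1,3)
  for x,y in((.457,.137),(.6525,.1415)):
    s=W[(np.hypot(W[:,0]-x,W[:,1]-y)<.045)&(W[:,2]>.03)]
    if len(s)<50: continue
    top=s[s[:,2]>np.nanpercentile(s[:,2],98)-.008]; print(f,len(top),np.median(top[:,2]).round(4),((top.min(0)+top.max(0))/2).round(4))
W=cloud(load('w9')); k=load('w9')['color'].astype(int)
m=(k[...,0]>120)&(k[...,1]<60)&(W[...,2]>.1); print('red',m.sum()); 
I=cv2.hconcat([cv2.imread('pics/side4.png')[100:320,100:400],cv2.resize(cv2.imread('pics/w9.png'),(293,220))]); cv2.imwrite('pics/v4.png',I)
E
```

```text
t 21.25 q [-0.509  0.226 -0.35   1.652  0.688  1.368 -0.239] p [0.5457 0.2501 0.2884] x [-0.586  0.585 -0.56 ] z [ 0.403 -0.39  -0.828] F [-0.1  0.8  0.6] g 1.001 0.0
side4 223 0.1364 [0.4567 0.1373 0.1355]
side4 222 0.101 [0.6517 0.1428 0.1006]
w9 4110 0.1373 [0.4593 0.136  0.1348]
w9 1806 0.1026 [0.6517 0.1415 0.1   ]
red 428
```

View pics/v4.png

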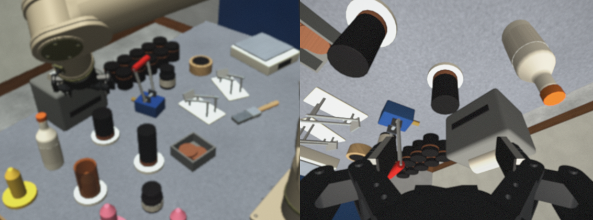

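Both jars are seated mouth-down, with tops at 0.137 and 0.102 m. In the left crop the lever's red bar is at (140,62), in the right one at (393,172). Next I measure the bar.

```bash
python3 - <<'E'
from plan import *
for f in('top1','side4','side1','w9','top0'):
    c=load(f); W=cloud(c); k=c['color'].astype(int)
    m=(k[...,0]>100)&(k[...,1]<.45*k[...,0])&(k[...,2]<.5*k[...,0])&(np.abs(W[...,2]-.185)<.035)&(np.hypot(W[...,0]-.66,W[...,1]+.057)<.08)
    X=W[m]
    def s(v):
        d=np.array([np.cos(v[3]),np.sin(v[3]),0]); q=X-v[:3]; t=q@d; r=np.linalg.norm(q-t[:,None]*d,axis=1); A=r-.011; B=np.abs(t)-.044
        return np.minimum(np.maximum(A,B),0)+np.hypot(np.maximum(A,0),np.maximum(B,0))
    r=least_squares(lambda v:np.r_[s(v)/.003,(v[2]-.187)/.003*3],[.663,-.056,.187,1.83],loss='soft_l1'); 
    k2=(k[...,2]>k[...,0]+40)&(W[...,2]>.044)&(W[...,2]<.056)&(np.hypot(W[...,0]-.64,W[...,1]+.063)<.08)
    b=W[k2]; rect=cv2.minAreaRect((b[:,:2]*1000).astype(np.float32)) if len(b)>20 else None
    print(f,m.sum(),'ctr',r.x[:3].round(4),'bar az',np.degrees(r.x[3]).round(1),'med',np.median(np.abs(s(r.x))).round(4),'box',rect)
E
```

```text
top1 173 ctr [ 0.6675 -0.0545  0.188 ] bar az 102.7 med 0.0014 box ((641.6982421875, -58.94273376464844), (90.47673797607422, 68.81844329833984), 13.841292381286621)
side4 104 ctr [ 0.6659 -0.0543  0.1868] bar az 103.7 med 0.0009 box ((638.2310180664062, -58.03019332885742), (90.43540954589844, 72.76666259765625), 14.224708557128906)
side1 103 ctr [ 0.6666 -0.0551  0.1868] bar az 102.9 med 0.0011 box ((638.667236328125, -56.960716247558594), (92.96117401123047, 71.30973052978516), 15.186095237731934)
w9 479 ctr [ 0.6669 -0.0559  0.188 ] bar az 103.1 med 0.0003 box ((640.2233276367188, -59.35409927368164), (88.39311981201172, 68.15284729003906), 13.2898588180542)
top0 174 ctr [ 0.6674 -0.0538  0.1879] bar az 103.2 med 0.0016 box ((641.3385620117188, -59.613529205322266), (90.26171875, 68.64922332763672), 13.000763893127441)
```

```bash
python3 - <<'E'
from plan import *
a=split([.6667,-.0548,.30],103.3,0,3)
o=get_obs()
from kin import *
c,q=ik(np.array([.6667,-.0548,.19]),frame(np.radians(103.3),0,0),[o['joint_pos']]); print(c,q.round(2))
E
```

```text
call 0 shift [-0.0852 -0.0431  0.0514] rot [0.056  0.193  0.1795]
call 1 shift [-0.0997 -0.024   0.0353] rot [0.056  0.193  0.1795]
call 2 shift [-0.1072 -0.0039  0.016 ] rot [0.056  0.193  0.1795]
1.8524981300677403e-23 [ 0.09  0.47 -0.11  1.42  0.05  1.26  0.22]
```

Emit:
jog_arm(
  increments=[
    [-0.017,-0.0086,0.01,0.011,0.039,0.036,1],
    [-0.034,-0.017,0.02,0.022,0.077,0.072,1],
    [-0.051,-0.026,0.031,0.034,0.116,0.108,1],
    [-0.068,-0.034,0.041,0.045,0.154,0.144,1],
    [-0.0852,-0.0431,0.0514,0.056,0.193,0.1795,1],
  ],
)

```text
clock: 21.77
position: [0.5871, 0.144, 0.2878]
ee_rot: [0.46, 0.865, -0.076, 0.182]
ft_force: [0.5, 0.5, 0.1]
grip_width: 1.001
grasp_force: 0.0
```

Emit:
jog_arm(
  increments=[
    [-0.02,-0.005,0.007,0.011,0.039,0.036,1],
    [-0.04,-0.0096,0.014,0.022,0.077,0.072,1],
    [-0.06,-0.0144,0.021,0.034,0.116,0.108,1],
    [-0.08,-0.019,0.028,0.045,0.154,0.144,1],
    [-0.0997,-0.024,0.0353,0.056,0.193,0.1795,1],
  ],
)

```text
clock: 22.18
position: [0.6268, 0.0431, 0.293]
ee_rot: [0.546, 0.832, -0.039, 0.091]
ft_force: [0.5, 0.1, 0.4]
grip_width: 0.996
grasp_force: 0.0
```

Emit:
jog_arm(
  increments=[
    [-0.0214,-0.001,0.003,0.011,0.039,0.036,1],
    [-0.043,-0.0016,0.0064,0.022,0.077,0.072,1],
    [-0.064,-0.0023,0.0096,0.034,0.116,0.108,1],
    [-0.086,-0.003,0.0128,0.045,0.154,0.144,1],
    [-0.1072,-0.0039,0.016,0.056,0.193,0.1795,1],
  ],
)

```text
clock: 22.6
position: [0.6666, -0.0576, 0.298]
ee_rot: [0.622, 0.783, -0.001, -0.002]
ft_force: [0.4, -0.1, 0.1]
grip_width: 0.997
grasp_force: 0.0
```

Emit:
jog_arm(
  increments=[
    [0,0,0,0,0,0,1],
    [0,0,0,0,0,0,1],
  ],
)

```text
clock: 22.77
position: [0.6665, -0.0589, 0.2974]
ee_rot: [0.623, 0.782, -0.002, -0.001]
ft_force: [-0.1, 1.5, 0.2]
grip_width: 1.004
grasp_force: 0.0
```

```bash
python3 - <<'E'
from plan import *
log(); to([.6667,-.0548,.191],103.3,0,'grasp'); snap('wrist','w10')
c=load('w10'); W=cloud(c); k=c['color'].astype(int)
m=(k[...,0]>100)&(k[...,1]<.45*k[...,0])&(k[...,2]<.5*k[...,0])&(np.hypot(W[...,0]-.66,W[...,1]+.057)<.08)&(W[...,2]>.15)
X=W[m]; print(m.sum(),((X.min(0)+X.max(0))/2).round(4),X[:,2].max().round(4))
E
```

```text
t 22.77 q [ 0.075  0.419 -0.08   1.259  0.035  1.469  0.224] p [ 0.6665 -0.0589  0.2974] x [-0.224  0.975 -0.001] z [-0.004 -0.002 -1.   ] F [-0.1  1.5  0.2] g 1.004 0.0
grasp shift [0.0041 0.0016 0.1064] rot [-0.004   0.0009 -0.0059]
3190 [ 0.6668 -0.0547  0.1935] 0.2002
```

View pics/w10.png

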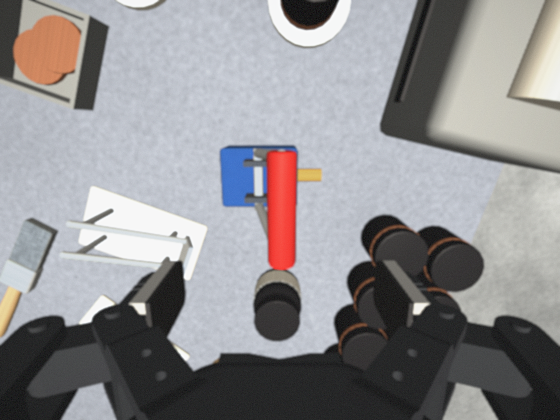

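The red bar runs from (283,150) to (283,265), parallel to the pads and centred between the fingers. I'll descend and grip it.

Emit:
jog_arm(
  increments=[
    [0.002,0.001,0.025,0,0,-0.006,1],
    [0.004,0.0016,0.05,0,0,-0.006,1],
    [0.004,0.0016,0.075,0,0,-0.006,1],
    [0.004,0.0016,0.095,0,0,-0.006,1],
    [0.004,0.0016,0.1064,0,0,-0.006,1],
  ],
)

```text
clock: 23.23
position: [0.6657, -0.0498, 0.1897]
ee_rot: [0.618, 0.787, -0.002, -0.002]
ft_force: [-0.1, 0.1, 1.2]
grip_width: 1.002
grasp_force: 0.0
```

Emit:
jog_arm(
  increments=[
    [0,0,0,0,0,0,1],
    [0,0,0,0,0,0,0],
    [0,0,0,0,0,0,-0.3],
  ],
  grip_force=30,
)

```text
clock: 23.48
position: [0.6679, -0.0511, 0.1945]
ee_rot: [0.618, 0.786, -0.0, 0.001]
ft_force: [-1.3, -0.3, 0.4]
grip_width: 0.741
grasp_force: 0.0
```

Emit:
jog_arm(
  increments=[
    [0,0,0,0,0,0,-1],
    [0,0,0,0,0,0,-1],
    [0,0,0,0,0,0,-1],
    [0,0,0,0,0,0,-1],
    [0,0,0,0,0,0,-1],
  ],
)

```text
clock: 23.9
position: [0.6668, -0.0517, 0.1938]
ee_rot: [0.619, 0.786, -0.001, -0.0]
ft_force: [-5.6, -0.3, 6.5]
grip_width: 0.246
grasp_force: 29.1
```

```bash
python3 - <<'E'
from plan import *
log(); to([.6667,-.0548,.191],103.3,0,'err')
E
```

```text
t 23.9 q [ 0.073  0.466 -0.089  1.409  0.043  1.27   0.217] p [ 0.6668 -0.0517  0.1938] x [-0.234  0.972 -0.001] z [-0.002 -0.001 -1.   ] F [-5.6 -0.3  6.5] g 0.246 29.1
err shift [-0.003  -0.0008  0.0028] rot [-0.0019  0.0007  0.0045]
```

Emit:
jog_arm(
  increments=[
    [0,-0.009,-0.0015,0,0,0,-1],
    [0,-0.018,-0.0024,0,0,0,-1],
    [0,-0.0271,-0.0026,0,0,0,-1],
    [0,-0.0362,-0.0022,0,0,0,-1],
    [0,-0.0453,-0.0012,0,0,0,-1],
  ],
)

```text
clock: 24.32
position: [0.6261, -0.0613, 0.1973]
ee_rot: [0.618, 0.786, 0.003, 0.003]
ft_force: [9.3, 2.7, 5.0]
grip_width: 0.242
grasp_force: 31.0
```

Emit:
jog_arm(
  increments=[
    [0,-0.0089,0.0017,0,0,0,-1],
    [0,-0.0177,0.0041,0,0,0,-1],
    [0,-0.0263,0.0069,0,0,0,-1],
    [0,-0.0347,0.0104,0,0,0,-1],
    [0,-0.0417,0.0139,0,0,0,-1],
  ],
)

```text
clock: 24.73
position: [0.5859, -0.0708, 0.1834]
ee_rot: [0.618, 0.786, 0.003, 0.004]
ft_force: [12.8, 2.8, 2.1]
grip_width: 0.244
grasp_force: 31.9
```

Emit:
jog_arm(
  increments=[
    [0,0,0,0,0,0,-1],
    [0,0,0,0,0,0,-1],
  ],
)

```text
clock: 24.9
position: [0.5852, -0.0709, 0.183]
ee_rot: [0.618, 0.786, 0.002, 0.003]
ft_force: [6.8, 3.4, 6.8]
grip_width: 0.245
grasp_force: 32.3
```

```bash
python3 - <<'E'
from plan import *
o,R=log(); v=np.array([np.cos(np.radians(13.3)),np.sin(np.radians(13.3))]); s=(o['position'][:2]-[.6414,-.0608])@v; print('angle',.2-np.arctan2(s,o['position'][2]-.006-.06), np.hypot(s,o['position'][2]-.066))
c=snap('top','top2'); s=snap('side','side5')
for c in(c,s):
  W=cloud(c); k=c['color'].astype(int)
  m=(k[...,0]>100)&(k[...,1]<.45*k[...,0])&(k[...,2]<.5*k[...,0])&(np.hypot(W[...,0]-.60,W[...,1]+.065)<.1)&(W[...,2]>.12)
  X=W[m]; print(m.sum(), X.mean(0) if len(X) else '')
E
```

```text
t 24.9 q [ 0.121  0.302 -0.093  1.656  0.03   1.177  0.259] p [ 0.5852 -0.0709  0.183 ] x [-0.236  0.972 -0.002] z [ 0.007  0.    -1.   ] F [6.8 3.4 6.8] g 0.245 32.3
angle 0.653258503378634 0.13011826732749568
6 [ 0.57833187 -0.03155563  0.1863119 ]
59 [ 0.57614357 -0.04983817  0.18548701]
```

Emit:
jog_arm(
  increments=[
    [0,-0.002,0.001,0,0,0,-1],
    [0,-0.004,0.002,0,0,0,-1],
    [0,-0.005,0.0026,0,0,0,-1],
    [0,-0.005,0.0026,0,0,0,-1],
  ],
)

```text
clock: 25.33
position: [0.581, -0.0719, 0.1807]
ee_rot: [0.618, 0.786, 0.003, 0.003]
ft_force: [8.0, 3.0, 8.6]
grip_width: 0.244
grasp_force: 32.4
```

Emit:
jog_arm(
  increments=[
    [0,0.005,-0.0026,0,0,0,-1],
    [0,0.011,-0.0053,0,0,0,-1],
    [0,0.016,-0.0078,0,0,0,-1],
    [0,0.021,-0.01,0,0,0,-1],
    [0,0.026,-0.0118,0,0,0,-1],
  ],
)

```text
clock: 25.75
position: [0.6032, -0.0668, 0.1889]
ee_rot: [0.619, 0.786, -0.001, -0.001]
ft_force: [2.7, 1.3, -4.1]
grip_width: 0.245
grasp_force: 32.3
```

```bash
python3 - <<'E'
from plan import *
o,R=log(); v=np.array([np.cos(np.radians(13.3)),np.sin(np.radians(13.3))]); s=(o['position'][:2]-[.6414,-.0608])@v; z=o['position'][2]-.066; print('angle',.2-np.arctan2(s,z), np.hypot(s,z)); th=.2-np.arctan2(s,z)
for t in np.arange(th-.05,-.04,-.05): print(round(t,3),'y',round(.13*np.sin(.2-t)-s,4),'z',round(-(.13*np.cos(.2-t)-z),4))
E
```

```text
t 25.75 q [ 0.109  0.34  -0.092  1.595  0.034  1.211  0.247] p [ 0.6032 -0.0668  0.1889] x [-0.235  0.972 -0.   ] z [-0.002 -0.001 -1.   ] F [ 2.7  1.3 -4.1] g 0.245 32.3
angle 0.5039944524090156 0.12878963637723578
0.454 y 0.0059 z -0.0029
0.404 y 0.0122 z -0.0044
0.354 y 0.0186 z -0.0056
0.304 y 0.0251 z -0.0064
0.254 y 0.0315 z -0.0069
0.204 y 0.038 z -0.0071
0.154 y 0.0445 z -0.007
0.104 y 0.051 z -0.0065
0.054 y 0.0575 z -0.0057
0.004 y 0.0639 z -0.0046
```

Emit:
jog_arm(
  increments=[
    [0,0.0059,-0.0025,0,0,0,-1],
    [0,0.0122,-0.0042,0,0,0,-1],
    [0,0.0186,-0.0054,0,0,0,-1],
    [0,0.0251,-0.0063,0,0,0,-1],
    [0,0.0315,-0.0069,0,0,0,-1],
  ],
)

```text
clock: 26.17
position: [0.6343, -0.0595, 0.1967]
ee_rot: [0.619, 0.786, -0.001, -0.0]
ft_force: [-0.7, 1.1, -3.0]
grip_width: 0.244
grasp_force: 31.2
```

Emit:
jog_arm(
  increments=[
    [0,0.0065,-0.0002,0,0,0,-1],
    [0,0.013,-0.0001,0,0,0,-1],
    [0,0.0195,0.0004,0,0,0,-1],
    [0,0.026,0.0012,0,0,0,-1],
    [0,0.0325,0.0023,0,0,0,-1],
  ],
)

```text
clock: 26.58
position: [0.6661, -0.0521, 0.1945]
ee_rot: [0.619, 0.786, -0.001, 0.0]
ft_force: [-2.7, 0.8, 5.2]
grip_width: 0.248
grasp_force: 31.6
```

Emit:
jog_arm(
  increments=[
    [0,0,0,0,0,0,-1],
    [0,0,0,0,0,0,-1],
  ],
)

```text
clock: 26.75
position: [0.6662, -0.0521, 0.1943]
ee_rot: [0.619, 0.786, -0.0, 0.0]
ft_force: [-0.2, 0.2, 3.4]
grip_width: 0.247
grasp_force: 31.6
```

```bash
python3 - <<'E'
from plan import *
o,R=log(); v=np.array([np.cos(np.radians(13.3)),np.sin(np.radians(13.3))]); s=(o['position'][:2]-[.6414,-.0608])@v; z=o['position'][2]-.066; print('angle',.2-np.arctan2(s,z), np.hypot(s,z))
E
```

```text
t 26.75 q [ 0.074  0.463 -0.09   1.412  0.043  1.268  0.218] p [ 0.6662 -0.0521  0.1943] x [-0.235  0.972 -0.001] z [ 0.    -0.001 -1.   ] F [-0.2  0.2  3.4] g 0.247 31.6
angle -0.0009129008193771715 0.13092165597360184
```

Emit:
jog_arm(
  increments=[
    [0,0.0008,0.0003,0,0,0,-1],
    [0,0.0008,0.0003,0,0,0,-0.4],
    [0,0.0008,0.0003,0,0,0,0.3],
    [0,0.0008,0.0003,0,0,0,1],
    [0,0.0008,0.0003,0,0,0,1],
  ],
)

```text
clock: 27.17
position: [0.6661, -0.0518, 0.1934]
ee_rot: [0.619, 0.786, -0.001, -0.0]
ft_force: [0.6, -0.4, 0.7]
grip_width: 0.712
grasp_force: 0.0
```

Emit:
jog_arm(
  increments=[
    [0,0,0,0,0,0,1],
    [0,0,0,0,0,0,1],
    [0,0,-0.02,0,0,0,1],
    [0,0,-0.05,0,0,0,1],
    [0,0,-0.09,0,0,0,1],
  ],
)

```text
clock: 27.58
position: [0.665, -0.0517, 0.2818]
ee_rot: [0.619, 0.786, -0.002, -0.002]
ft_force: [0.9, 1.0, 0.3]
grip_width: 0.998
grasp_force: 0.0
```

Emit:
jog_arm(
  increments=[
    [0,0,-0.02,0,0,0,1],
    [0,0,-0.04,0,0,0,1],
    [0,0,-0.04,0,0,0,1],
    [0,0,-0.04,0,0,0,1],
    [0,0,-0.04,0,0,0,1],
  ],
)

```text
clock: 28.0
position: [0.666, -0.0516, 0.3227]
ee_rot: [0.619, 0.786, -0.001, -0.001]
ft_force: [0.5, 0.2, -0.1]
grip_width: 1.002
grasp_force: 0.0
```

```bash
python3 - <<'E'
from plan import *
log(); c=snap('wrist','w11'); W=cloud(c); k=c['color'].astype(int)
m=(k[...,0]>100)&(k[...,1]<.45*k[...,0])&(k[...,2]<.5*k[...,0])&(np.hypot(W[...,0]-.66,W[...,1]+.057)<.08)&(W[...,2]>.15)
X=W[m]; print('bar',m.sum(),((X.min(0)+X.max(0))/2).round(4))
W=cloud(snap('side','side6')).reshape(-1,3)
for x,y in((.457,.137),(.6525,.1415)):
    s=W[(np.hypot(W[:,0]-x,W[:,1]-y)<.045)&(W[:,2]>.03)]; top=s[s[:,2]>np.nanpercentile(s[:,2],98)-.008]; print(len(top),np.median(top[:,2]).round(4),((top.min(0)+top.max(0))/2).round(4))
E
```

```text
t 28.0 q [ 0.067  0.411 -0.084  1.218  0.034  1.516  0.224] p [ 0.666  -0.0516  0.3227] x [-0.235  0.972 -0.   ] z [-0.002 -0.001 -1.   ] F [ 0.5  0.2 -0.1] g 1.002 0.0
bar 2545 [ 0.6665 -0.0541  0.1942]
227 0.1365 [0.458  0.1387 0.1356]
221 0.1014 [0.6496 0.1426 0.1009]
```

View pics/side6.png

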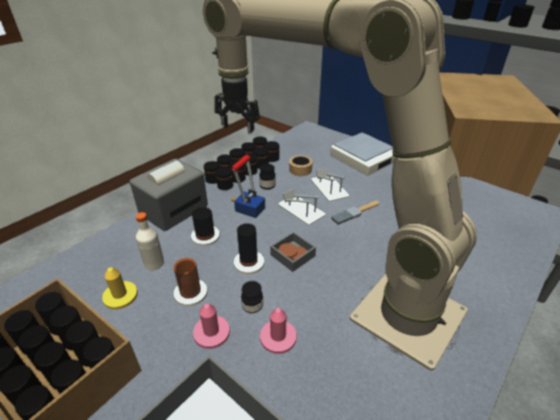

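Both jars sit on their pegs at (247,248) and (204,222). The lever bar at (242,163) is back at rest, the gripper is clear, and nothing else has moved.

```bash
python3 -c "
from workcell import workorder
print(workorder.hand_in())"
```

```text
the job is handed in; nothing more can be done
None
```

I handed the job in with both jars seated on their pegs and the lever pulled to about 0.69 rad by my estimate, eased back to rest and let go; hand-in gave no verdict.

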